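Load the node leak-test chamber, zero the peak pointer and start the vacuum

TASK

Set up the next vacuum leak test: take the slender steel reference canister out of the test chamber and lay it in its own cradle on the base plate beside the chamber, lay every orange sensor node in a bay of its own in the chamber, then press the chamber's lid shut until its catch snaps over. The gauge's peak pointer must be turned back to its zero stop before the vacuum valve is opened; when lid and pointer are done, swing the valve lever fully open. Leave the other things on the bench where they are.

Things in the scene. Friction and masses are not known exactly. Their poses are not given: they have to be found in the camera images.
- station: Fixed leak-test station: steel base plate 240 x 570 x 6 mm with an open aluminium vacuum chamber (outside 214 mm in x, 349 in y; inside 190 x 325; floor 18 mm, rim 86 mm above the bench) and to its right (-y) a cradle, a gauge and a ball valve. Origin on the bench under the chamber's centre; x from the front (robot) side to the hinge side, y left, z up.
- bay0 (a point): Centre of bay 0 (rightmost) on the chamber floor; axes as the station's. Takes one node lying along x. Bays are 75 mm apart in y, divided by white teeth 17 mm wide (y), 20 long (x), 14 high, in two rows 60 mm before and behind the middle: 5 mm play each side of a node's 48 mm collar; the floor between the rows is clear.
- bay1 (a point): Centre of bay 1 (second from right) on the chamber floor; axes as the station's. Takes one node lying along x. Bays are 75 mm apart in y, divided by white teeth 17 mm wide (y), 20 long (x), 14 high, in two rows 60 mm before and behind the middle: 5 mm play each side of a node's 48 mm collar; the floor between the rows is clear.
- bay2 (a point): Centre of bay 2 (third from right) on the chamber floor; axes as the station's. Takes one node lying along x. Bays are 75 mm apart in y, divided by white teeth 17 mm wide (y), 20 long (x), 14 high, in two rows 60 mm before and behind the middle: 5 mm play each side of a node's 48 mm collar; the floor between the rows is clear.
- bay3 (a point): Centre of bay 3 (leftmost) on the chamber floor; axes as the station's. Takes one node lying along x. Bays are 75 mm apart in y, divided by white teeth 17 mm wide (y), 20 long (x), 14 high, in two rows 60 mm before and behind the middle: 5 mm play each side of a node's 48 mm collar; the floor between the rows is clear.
- cradle (a point): Centre of the canister's cradle on the base plate (6 mm above the bench), right of the chamber; axes as the station's. Four white posts 20 (x) by 12 (y) by 22 mm high, 52 mm before and behind and 35 mm to either side (58 mm clear across): the canister lies between them along x, its axis 23 mm above this point.
- lid (a joint): Lid angle, rad: 0 shut, 1.45 to 1.7 (upright) at the start, 1.85 at most. A friction hinge on the far rim holds it at any angle (1 to 4 N near the free edge moves it). At about 0.05 rad the strike under its front meets a sprung catch: about 12 N down near the front edge presses it past, it snaps to 0 and stays. Caught it reads below 0.012.
- lid_hinge (a point): Middle of the lid's hinge line, which runs along the station's y at rim height (86 mm); axes as the station's.
- lid_edge (a point): On the lid's outer (upper when shut) face near its free edge, mid-width, 206 mm from the hinge; moves with the lid: x to the hinge, z out of the face. Pane 349 mm wide, 10 thick, inner face level with the hinge line, free edge 222 mm from the hinge. A bar handle 90 mm long along y, 10 thick, stands over this point, axis 24 mm above; 55 mm and more to the side the pane is bare.
- pointer (a joint): Angle of the gauge's peak pointer and its reset knob, rad: 0 at the zero stop (lower left of the dial seen from the robot), growing clockwise seen from above; 1.8 to 3.5 at the start, 4.5 at most. Stays where it is left; turn it counter-clockwise to bring it back. Zeroed means below 0.06.
- knob_grip (a point): Middle of the reset knob's bar grip, on its vertical axis, 86.5 mm above the bench; turns with the knob: x along the bar to the red pointer's end, z up. Bar 30 mm long, 10 wide, 18 high (9 above, 9 below this point), at the centre of an upward-facing gauge 80 mm in diameter, face 70 mm above the bench.
- valve (a joint): Angle of the ball valve's lever, rad: 0 closed (pointing to the station's -y, across the pipe), 1.57 fully open (pointing to the station's -x, along the pipe); turns clockwise seen from above about a vertical axis and stays where it is left. About 2 N at its end moves it. Fully open means above 1.4.
- valve_axis (a point): Point on the valve lever's vertical axis at lever height, 73 mm above the bench; axes as the station's.
- lever_tip (a point): Outer end of the valve lever, 88 mm from its axis; turns with it: x outwards along it, z up. The lever is a grey bar 13 mm wide, 10 thick, top 77 and underside 67 mm above the bench, clear underneath from 40 mm outwards.
- node0: Orange sensor node, 150 mm long, 0.2 to 0.4 kg: round body 44 mm in diameter between two square end collars 48 x 48 x 26 mm (96 mm of round body between). Origin at its middle, x along it. Lies on a flat side of its collars, axis 24 mm above the support. If present it starts in a bay.
- node1: Orange sensor node, 150 mm long, 0.2 to 0.4 kg: round body 44 mm in diameter between two square end collars 48 x 48 x 26 mm (96 mm of round body between). Origin at its middle, x along it. Lies on a flat side of its collars, axis 24 mm above the support. If present it starts on the black mat (3 mm thick) to the left.
- node2: Orange sensor node, 150 mm long, 0.2 to 0.4 kg: round body 44 mm in diameter between two square end collars 48 x 48 x 26 mm (96 mm of round body between). Origin at its middle, x along it. Lies on a flat side of its collars, axis 24 mm above the support. If present it starts on the black mat (3 mm thick) to the left.
- node3: Orange sensor node, 150 mm long, 0.2 to 0.4 kg: round body 44 mm in diameter between two square end collars 48 x 48 x 26 mm (96 mm of round body between). Origin at its middle, x along it. Lies on a flat side of its collars, axis 24 mm above the support. If present it starts on the black mat (3 mm thick) to the left.
- master: Reference canister, bare steel, 124 mm long plus a short brass nozzle, 0.35 kg: slender round body 30 mm in diameter between two square end collars 46 x 46 x 20 mm (84 mm of round body between). Origin at its middle, x along it to the nozzle. Starts in one of the two middle bays, axis 23 mm above the floor.
- grease: Bystander: small grease jar, 60 mm in diameter, 50 high; origin under its middle.
- driver: Bystander: screwdriver lying on the bench; origin under its middle.
- mouse: Bystander: black computer mouse, 100 x 60 x 30 mm; origin under its middle.

How it is judged:
On the way, in this order (a step that is already met when the one before it is completed fails the run):
1. the reference canister lies in its cradle and every node lies in a bay, the lid still open (x of node0 in the frame of station between -0.03 and 0.03 m and y of node0 in the frame of station between -0.13 and 0.13 m and z of node0 in the frame of station between 0.03 and 0.048 m and angle between the x axis of each of node0, node1, node2, node3, master and the x axis of station, either way round below 0.15 rad and x of node1 in the frame of station between -0.03 and 0.03 m and y of node1 in the frame of station between -0.13 and 0.13 m and z of node1 in the frame of station between 0.03 and 0.048 m and x of node2 in the frame of station between -0.03 and 0.03 m and y of node2 in the frame of station between -0.13 and 0.13 m and z of node2 in the frame of station between 0.03 and 0.048 m and x of node3 in the frame of station between -0.03 and 0.03 m and y of node3 in the frame of station between -0.13 and 0.13 m and z of node3 in the frame of station between 0.03 and 0.048 m and x of master in the frame of cradle between -0.03 and 0.03 m and y of master in the frame of cradle between -0.012 and 0.012 m and z of master in the frame of cradle between 0.015 and 0.033 m and value of joint lid above 0.1 rad), for 0.2 s.
2. the lid is pressed shut past its catch (value of joint lid below 0.012 rad), for 0.3 s.
3. the valve is swung fully open (value of joint valve above 1.4 rad), for 0.2 s.
At the end, for the whole second after the job is handed in: Every node present lies flat on the floor of a bay, along it within 0.15 rad; the canister lies flat in its cradle (within 30 mm along, 12 mm across); lid caught (below 0.012 rad), peak pointer zeroed (below 0.06 rad), valve open (above 1.4 rad); all at rest (x of node0 in the frame of station between -0.03 and 0.03 m and y of node0 in the frame of station between -0.13 and 0.13 m and z of node0 in the frame of station between 0.03 and 0.048 m and angle between the x axis of each of node0, node1, node2, node3, master and the x axis of station, either way round below 0.15 rad and x of node1 in the frame of station between -0.03 and 0.03 m and y of node1 in the frame of station between -0.13 and 0.13 m and z of node1 in the frame of station between 0.03 and 0.048 m and x of node2 in the frame of station between -0.03 and 0.03 m and y of node2 in the frame of station between -0.13 and 0.13 m and z of node2 in the frame of station between 0.03 and 0.048 m and x of node3 in the frame of station between -0.03 and 0.03 m and y of node3 in the frame of station between -0.13 and 0.13 m and z of node3 in the frame of station between 0.03 and 0.048 m and x of master in the frame of cradle between -0.03 and 0.03 m and y of master in the frame of cradle between -0.012 and 0.012 m and z of master in the frame of cradle between 0.015 and 0.033 m and value of joint lid below 0.012 rad and value of joint pointer below 0.06 rad and value of joint valve above 1.4 rad and linear speed of each of node0, node1, node2, node3, master below 0.02 m/s); the robot touches nothing.
It fails at once if the valve is opened while the lid is not caught shut or the peak pointer is not at zero (value of joint valve above 0.3 rad and (value of joint lid above 0.03 rad or value of joint pointer above 0.06 rad)).
It fails at once if a bystander (grease jar, screwdriver or mouse) is shoved more than 40 mm (distance of any of grease, driver, mouse from where it was at the start of the episode above 0.04 m).
Of node0, node1, node2, node3 only 2 to 4 are there at a start; the rules pass over those that are not, and their reading is None.
At some moment in a run one of node1, node2, node3 may be knocked a few centimetres aside while the robot is not near it.
Once in a run the grip may slacken for a moment while it holds something.
It also fails if it takes over 210 s, if anything falls off the work surface, if the arm or the gripper's body presses on something with over 40 N, if the wrist force passes 120 N, or if a joint passes its speed limit or range.

ROBOT

A 7-joint arm with a two-finger parallel gripper is mounted at the origin on the work surface. World frame = base frame: x ahead of the robot, y to its left, z up, the work surface at z = 0. Lengths are in m, angles in rad, forces in N, time in s.
With the tool pointing down it reaches from about 0.4 to 0.85 m from the base axis. Payload 4.5 kg.
Tool frame: the origin (TCP) lies midway between the tips of the shut fingers; the grasp point (between the pads) lies 19 mm behind it; z points along the fingers, y is the line along which they close (so a half turn about z gives the same grasp; the last joint's range is limited). The gripper opens to 88 mm and grips with 3 to 60 N. Pads are 18 mm wide; open, the fingers measure 123 mm over their backs; the gripper's body (75 mm by 187 mm) begins 45 mm behind the grasp point.
Start: joints at [1.369, 0.689, -0.195, 1.565, 0.157, 0.902, -0.215], TCP at [0.146, -0.608, 0.239] pointing down, gripper open.
Joint ranges: [-3.01, 3.01], [-0.46, 2.08], [-1.47, 1.51], [0.13, 2.56], [-1, 4.14], [0.04, 2.09], [-2.66, 2.66]. Speed limits (rad/s): [2.57, 2.57, 3.14, 3.14, 3.14, 3.14, 3.14].

INTERFACE

Orientations are given as a rotation vector (axis times angle).
In Python, from workcell import arm gives the robot as it stands. The module is installed in compiled form; this text tells all that it offers.
- The arm moves only by the tool jog_arm, never from a script. Its argument "commands" is one flat list of numbers, 4 for each row, row after row: the shift along the tool's x, y, z in mm, then the turn about the tool's z in rad. A call has exactly 5 rows; each row shifts and turns the commanded pose from where the row before left it, along the tool's axes as they then stand; what a row does not reach is not made up. A row lasts 1/12 s, in which the tool goes at most 41.7 mm and 7.16 degrees, less where a joint would pass 70% of its speed; a pose out of reach is approached as far as the arm can. A call is refused whole if a number of a shift passes 41.7 or a number of a turn 0.125, either way. A call with a gripper value outside its range is refused whole. "jaw" is the finger opening in mm, from 0 to 88.1, set as the call begins (left out, the last holds). The fingers move at their own pace and stop on an object; "grip_force" is the grip in N (left out, the last holds). Time passes only in rows, so rows that do not move let the fingers close, or fill a call up. It gives the time, the measured TCP pose, the force, the opening and the grip force at its end, in the units of the state.
- arm.read_state(): the state, without advancing time (a new reading comes with each control period).
- arm.grab_frame(name): name is "side" or "top"; returns the picture (400x640x3 uint8, red, green, blue); there is no depth.
- arm.get_calibration(name): a dict with "fx", "fy", "cx", "cy" (pixels), "position" and "rotation" of the camera in the world. Camera axes: x right, y down, z forward; pixel columns grow to the right and rows downward; lengths in m; the calibration is good to about 2 mm. A picture is of the moment at which its call begins. get_calibration takes no time and is no camera call.
- arm.job_done(): hands the job in; it is judged then, once.
The state is a dict: "time": time; "joint_positions": joint angles; "dq": joint speeds; "tau": joint torques, N m; "position": TCP position; "orientation": TCP orientation; "wrist_force": force on the tool from outside, world axes, zero at the start; "moment": the same for the moment, N m; "width": finger opening in m; "grasp_force": force on a finger pad.
Only numpy, scipy, OpenCV 4.12 (cv2) and the standard library are available. Lean on these libraries where they do the work, as an engineer would, in place of code of your own. Each camera call takes 0.05 s, during which the arm holds its last target. There are 200 camera calls.

## Working session

There is one attempt and no reset: what is moved stays moved. The work goes in short steps, Python scripts to look and compute and a tool call to move; the robot and the scene stay as the last step left them, time stands still between calls to the robot, and variables do not carry over. Pictures are saved under pics/ and viewed, at most 14 in all, crops included, and the job is handed in when it is done.

Besides the shell and the picture viewer there is one more tool, called after "Call:" as name(argument=value, ...) on one line, values as JSON. jog_arm: Moves the arm, as the interface text tells. Its arguments: {"type":"object","properties":{"commands":{"type":"array"},"jaw":{"type":"number"},"grip_force":{"type":"number"}},"required":["commands"]}

```bash
mkdir -p pics; ls; cat > h.py <<'E'
import numpy as np, cv2
from workcell import arm
from scipy.spatial.transform import Rotation as R
def snap(n,f):
    im=arm.grab_frame(n); cv2.imwrite(f'pics/{f}.png',cv2.cvtColor(im,cv2.COLOR_RGB2BGR)); return im
def cal(n):
    c=arm.get_calibration(n); return c, np.array(c['rotation'],float).reshape(3,3) if np.size(c['rotation'])==9 else R.from_rotvec(c['rotation']).as_matrix(), np.array(c['position'])
def ray(n,u,v,z):
    c,M,p=cal(n); d=M@np.array([(u-c['cx'])/c['fx'],(v-c['cy'])/c['fy'],1]); return p+d*(z-p[2])/d[2]
def proj(n,P):
    c,M,p=cal(n); q=M.T@(np.array(P)-p); return np.array([c['cx']+c['fx']*q[0]/q[2],c['cy']+c['fy']*q[1]/q[2]])
E
python3 - <<'E'
from h import *
for n in('side','top'):
    snap(n,n+'0'); print(n,arm.get_calibration(n))
s=arm.read_state(); print(s); print(R.from_rotvec(s['orientation']).as_matrix().round(3))
E
```

```text
pics
side {'fx': 429.43448012285467, 'fy': 429.43448012285467, 'cx': 320.6515557046722, 'cy': 196.24019283517504, 'position': array([0.04298155, 0.57253744, 0.75274846]), 'rotation': array([-0.81484163,  2.47647816, -1.16642065])}
top {'fx': 462.74672427537155, 'fy': 462.74672427537155, 'cx': 323.09180779597125, 'cy': 192.06058386158062, 'position': array([ 0.47067006, -0.09537872,  1.35292766]), 'rotation': array([-2.19821134,  2.16203693, -0.0459264 ])}
{'time': 0.1, 'joint_positions': array([ 1.36882195,  0.68987788, -0.19450984,  1.5661916 ,  0.15726946,
        0.90251437, -0.21510308]), 'dq': array([-1.20448274e-04, -2.23562704e-03,  3.55303704e-04, -2.66958125e-03,
        4.71433115e-04,  8.16170928e-05,  4.24789590e-05]), 'tau': array([-3.77832621e-03, -5.28502250e+01, -1.27126593e+00, -1.53837240e+01,
       -5.24500944e-02,  2.03134856e-03,  4.71883550e-05]), 'position': array([ 0.14582922, -0.60718595,  0.23801675]), 'orientation': array([-3.11821291e+00, -3.69373679e-01,  4.55477543e-04]), 'wrist_force': array([-1.53213527e-04, -4.81577497e-01,  3.43173338e-01]), 'moment': array([-0.00373386, -0.05383696,  0.03086348]), 'grasp_force': 0.0, 'width': 0.08838662614629732}
[[ 0.972  0.234 -0.   ]
 [ 0.234 -0.972  0.002]
 [-0.    -0.002 -1.   ]]
```

View pics/top0.png

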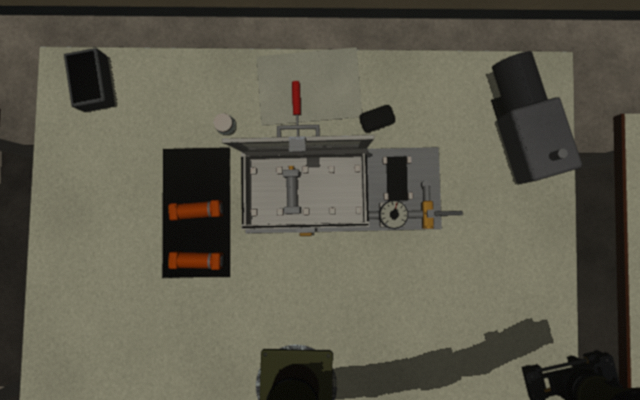

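View pics/side0.png

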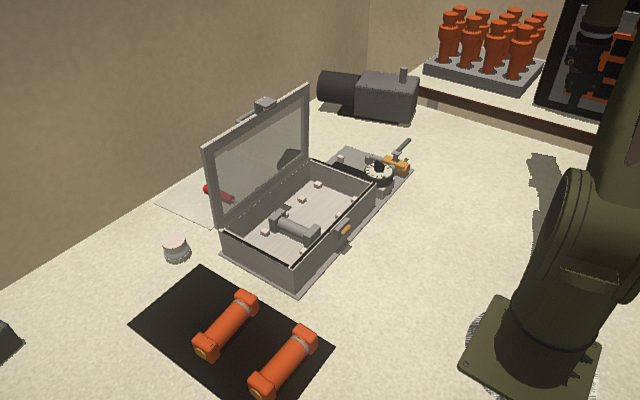

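The top view shows two orange nodes on the mat, near (195,210) and (195,261). The canister is in the chamber at (292,189), the gauge at (394,214), and the valve lever points right at (450,213). The side view agrees, and node0 is absent from the chamber. Next, an enlarged crop.

```bash
python3 - <<'E'
from h import *
im=cv2.imread('pics/top0.png')
c=im[130:240,220:475]; cv2.imwrite('pics/c1.png',cv2.resize(c,None,fx=3.1,fy=3.1,interpolation=cv2.INTER_CUBIC)*1)
hsv=cv2.cvtColor(im,cv2.COLOR_BGR2HSV)
m=cv2.inRange(hsv,(3,150,90),(15,255,255)); 
for k in cv2.findContours(cv2.morphologyEx(m,cv2.MORPH_CLOSE,np.ones((9,9))),cv2.RETR_EXTERNAL,cv2.CHAIN_APPROX_NONE)[0]:
    if cv2.contourArea(k)>150:
        r=cv2.minAreaRect(k); b=cv2.boxPoints(r); W=np.array([ray('top',*p,.043)[:2] for p in b]); print(r, W.round(3).tolist(), W.mean(0), np.linalg.norm(W[0]-W[1]),np.linalg.norm(W[1]-W[2]))
for n,p,z in [('plateR top',(439,148),.006),('plateR bot',(441,230),.006),('gauge',(394,214),.07),('master',(292,189),.05),('rimFL',(243,228),.086),('rimFR',(368,226),.086),('rimBR',(367,152),.086)]: print(n,ray('top',*p,z).round(4))
E
```

```text
((193.5235137939453, 260.4889221191406), (49.288997650146484, 14.15896224975586), 1.3322198390960693) [[0.333, 0.364], [0.372, 0.365], [0.372, 0.224], [0.332, 0.224]] [0.35228847 0.29440562] 0.03976360857139529 0.14026355302171725
((193.64076232910156, 209.87693786621094), (15.107571601867676, 49.61066818237305), 85.71085357666016) [[0.51, 0.372], [0.523, 0.231], [0.48, 0.226], [0.467, 0.367]] [0.49520045 0.29901252] 0.1419168787560534 0.04299778228462453
plateR top [ 0.6885 -0.404   0.006 ]
plateR bot [ 0.4498 -0.4102  0.006 ]
gauge [ 0.4926 -0.266   0.07  ]
master [0.5587 0.0194 0.05  ]
rimFL [0.447  0.1483 0.086 ]
rimFR [ 0.4585 -0.1934  0.086 ]
rimBR [ 0.6616 -0.1884  0.086 ]
```

View pics/c1.png

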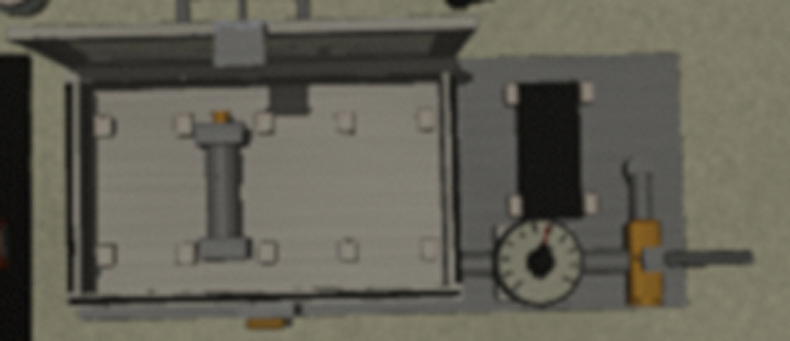

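The crop shows ten white teeth in two rows with the canister in the third bay from the right, four cradle posts near (511,93) to (591,203), the gauge at (540,261), and the lever from (648,258) to (750,257). I'll fit the station pose from the teeth and posts.

```bash
python3 - <<'E'
from h import *
f=lambda X,Y,z:ray('top',220+(X+.5)/3.1-.5,130+(Y+.5)/3.1-.5,z)[:2]
F=[(104,254),(186,252),(268,251),(348,249),(430,247)];B=[(104,125),(184,124),(264,122),(345,121),(425,119)]
S=[(x,y) for x in(-.06,.06) for y in(.15,.075,0,-.075,-.15)]
W=np.array([f(*p,.031) for p in F+B]); S=np.array(S)
H=(S-S.mean(0)).T@(W-W.mean(0)); th=np.arctan2(H[0,1]-H[1,0],H[0,0]+H[1,1]); c=W.mean(0)
Rm=np.array([[np.cos(th),-np.sin(th)],[np.sin(th),np.cos(th)]])
print('station',c,'yaw',th,'res mm',((W-(S@Rm.T+c))*1000).round(1).tolist())
P=np.array([f(*p,.028) for p in [(511,93),(587,91),(515,205),(591,203)]]); print('cradle',P.mean(0),(P.mean(0)-c)@Rm)
for n,p,z in [('gauge',(540,261),.07),('knob',(540,260),.095),('redtip',(548,226),.075),('axis',(648,258),.077),('levtip',(752,257),.077),('m1',(221,133),.064),('m2',(224,248),.064)]:
    w=f(*p,z); print(n,w,((w-c)@Rm).round(4))
for p in((.35228847,.29440562),(.49520045,.29901252)): print(((np.array(p)-c)@Rm).round(4))
for b in (-.1125,-.0375,.0375,.1125): print('bay',Rm@[0,b]+c)
print(f(215+25,35,.086))
E
```

```text
station [ 0.55847191 -0.0173283 ] yaw 0.0370602224972436 res mm [[0.4, 0.5], [0.7, -0.4], [0.2, -1.1], [0.5, 0.1], [0.8, -0.3], [0.2, -0.7], [-0.5, -0.2], [-0.3, 0.5], [-1.0, 0.3], [-0.9, 1.3]]
cradle [ 0.5984042  -0.28047658] [ 0.03015477 -0.26444715]
gauge [ 0.49300747 -0.26559123] [-0.0746 -0.2457]
knob [ 0.49344498 -0.26226762] [-0.0741 -0.2424]
redtip [ 0.52411572 -0.27177738] [-0.0438 -0.253 ]
axis [ 0.49714863 -0.35993628] [-0.074  -0.3401]
levtip [ 0.4995748  -0.45144078] [-0.0749 -0.4316]
m1 [0.60385233 0.02204646] [0.0468 0.0377]
m2 [0.50000295 0.01710782] [-0.0572  0.0366]
[-0.1945  0.3192]
[-0.0515  0.3185]
bay [ 0.56264023 -0.12975105]
bay [ 0.55986135 -0.05480255]
bay [0.55708247 0.02014595]
bay [0.55430359 0.09509445]
[0.68965066 0.00495698]
```

```bash
cat >> h.py <<'E'
C=np.array([.5585,-.0173]); TH=.037
def st(x,y): c,s=np.cos(TH),np.sin(TH); return C+[c*x-s*y,s*x+c*y]
def plan(*wps,fast=34):
    """waypoints (x,y,z,yaw) world; prints rows of 4 in calls of 5"""
    s=arm.read_state(); p=np.array(s['position']); M=R.from_rotvec(s['orientation']).as_matrix(); rows=[]
    print('now',p.round(4),'yaw',np.arctan2(M[1,0],M[0,0]).round(3),'F',np.round(s['wrist_force'],1),'w',round(s['width']*1000,1),'gf',round(s['grasp_force'],1),'t',s['time'])
    for w in wps:
        w=np.array(w,float); yaw=lambda:np.arctan2(M[1,0],M[0,0])
        dy=(w[3]-yaw()+np.pi)%(2*np.pi)-np.pi; n=max(1,int(np.ceil(max(np.linalg.norm(w[:3]-p)/fast,abs(dy)/.12))))
        for k in range(n,0,-1):
            t=np.round(M.T@(w[:3]-p)*1000/k); dy=(w[3]-yaw()+np.pi)%(2*np.pi)-np.pi; a=round(-dy/k,2)
            rows.append([int(t[0]),int(t[1]),int(t[2]),a]); p=p+M@t/1000; M=M@R.from_rotvec([0,0,a]).as_matrix()
        rows.append(None)
    out=[]; 
    for r in rows:
        if r is None: out.append('|')
        else: out.append(','.join(f'{v:g}' for v in r))
    k=0; print('  '.join(out)); print('end',p.round(4))
E
python3 - <<'E'
from h import *
im=cv2.imread('pics/side0.png'); c=im[115:215,300:430]; cv2.imwrite('pics/c2.png',cv2.resize(c,None,fx=5,fy=5,interpolation=cv2.INTER_CUBIC))
m=st(-.004,.037)
plan((*m,.24,.037),(*m,.05,.037),(*m,.029,.037))
E
```

```text
now [ 0.1458 -0.6072  0.238 ] yaw 0.236 F [-0.  -0.5  0.3] w 88.4 gf 0.0 t 0.1
271,-257,-1,0.1  244,-283,0,0.1  |  0,0,190,-0  |  1,0,21,-0  |
end [0.5536 0.0198 0.0288]
```

View pics/c2.png

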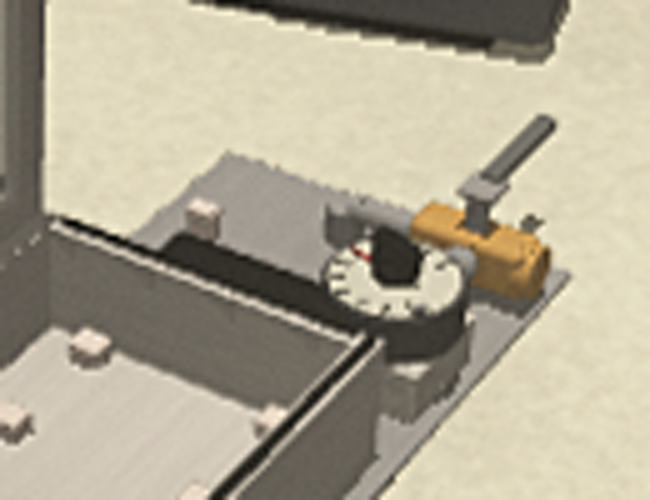

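The side crop shows the valve's elbow pipe is low, well under the lever, so it is clear. I'll fix a unit slip in the planner.

```bash
sed -i 's#/fast,abs#*1000/fast,abs#' h.py; python3 - <<'E'
from h import *
m=st(-.004,.037)
plan((*m,.24,.037),(*m,.05,.037),(*m,.029,.037))
E
```

```text
now [ 0.1458 -0.6072  0.238 ] yaw 0.236 F [-0.  -0.5  0.3] w 88.4 gf 0.0 t 0.1
25,-23,0,0.01  24,-24,0,0.01  24,-24,0,0.01  24,-24,0,0.01  24,-24,0,0.01  23,-25,0,0.01  23,-25,0,0.01  23,-25,0,0.01  23,-25,0,0.01  22,-25,0,0.01  22,-26,0,0.01  22,-26,0,0.01  22,-26,0,0.01  21,-26,0,0.01  21,-27,0,0.01  21,-27,0,0.01  21,-27,0,0.01  20,-27,0,0.01  20,-27,0,0  20,-28,0,0.01  20,-28,-1,0  21,-27,0,0.01  |  0,0,32,-0  0,0,32,-0  0,0,31,-0  0,0,32,-0  0,0,31,-0  0,0,32,-0  |  0,0,21,-0  |
end [0.5534 0.0195 0.0288]
```

Call:
jog_arm(commands=[25,-23,0,0.01,24,-24,0,0.01,24,-24,0,0.01,24,-24,0,0.01,24,-24,0,0.01], jaw=88, grip_force=35)

```text
time: 0.52
position: [0.2391, -0.4639, 0.2384]
orientation: [-3.127, -0.29, 0.0]
wrist_force: [1.2, -0.3, 0.4]
width: 0.0881
grasp_force: 0.0
```

Call:
jog_arm(commands=[23,-25,0,0.01,23,-25,0,0.01,23,-25,0,0.01,23,-25,0,0.01,22,-25,0,0.01])

```text
time: 0.93
position: [0.3311, -0.3218, 0.2386]
orientation: [-3.134, -0.212, 0.0]
wrist_force: [-0.3, -0.1, -0.4]
width: 0.0881
grasp_force: 0.0
```

Call:
jog_arm(commands=[22,-26,0,0.01,22,-26,0,0.01,22,-26,0,0.01,21,-26,0,0.01,21,-27,0,0.01])

```text
time: 1.35
position: [0.4231, -0.1793, 0.2386]
orientation: [-3.139, -0.134, 0.001]
wrist_force: [0.5, -0.8, 0.6]
width: 0.0883
grasp_force: 0.0
```

Call:
jog_arm(commands=[21,-27,0,0.01,21,-27,0,0.01,20,-27,0,0.01,20,-27,0,0,20,-28,0,0.01])

```text
time: 1.77
position: [0.5156, -0.0368, 0.2385]
orientation: [3.14, 0.072, -0.001]
wrist_force: [0.5, 0.4, 0.7]
width: 0.0878
grasp_force: 0.0
```

Call:
jog_arm(commands=[20,-28,-1,0,21,-27,0,0.01,0,0,0,0,0,0,0,0,0,0,0,0])

```text
time: 2.18
position: [0.5529, 0.0178, 0.2392]
orientation: [3.14, 0.056, -0.003]
wrist_force: [0.5, -1.5, -0.3]
width: 0.0878
grasp_force: 0.0
```

```bash
python3 - <<'E'
from h import *
m=st(-.004,.037)
plan((*m,.24,.037),(*m,.05,.037),(*m,.029,.037))
E
```

```text
now [0.5529 0.0178 0.2392] yaw 0.036 F [ 0.5 -1.5 -0.3] w 87.8 gf 0.0 t 2.1833
0,-2,-1,-0  |  0,0,32,-0  0,0,32,-0  0,0,32,-0  0,0,31,-0  0,0,32,-0  1,0,31,-0  |  0,0,21,-0  |
end [0.5535 0.0197 0.0292]
```

Call:
jog_arm(commands=[0,-2,30,0,0,0,30,0,0,0,30,0,0,0,30,0,0,0,30,0])

```text
time: 2.6
position: [0.5528, 0.0183, 0.0887]
orientation: [3.14, 0.052, -0.0]
wrist_force: [0.3, -0.1, 0.1]
width: 0.0879
grasp_force: 0.0
```

Call:
jog_arm(commands=[0,0,25,0,0,0,20,0,0,0,10,0,0,0,5,0,0,0,0,0])

```text
time: 3.02
position: [0.553, 0.0195, 0.0294]
orientation: [3.14, 0.054, -0.002]
wrist_force: [-0.1, 0.2, -0.3]
width: 0.0879
grasp_force: 0.0
```

Call:
jog_arm(commands=[0,0,0,0,0,0,0,0,0,0,0,0,0,0,0,0,0,0,0,0], jaw=20)

```text
time: 3.43
position: [0.554, 0.0207, 0.0304]
orientation: [-3.141, -0.056, -0.002]
wrist_force: [-0.1, -0.5, 0.3]
width: 0.0566
grasp_force: 0.0
```

Call:
jog_arm(commands=[0,0,0,0,0,0,0,0,0,0,0,0,0,0,0,0,0,0,0,0])

```text
time: 3.85
position: [0.5536, 0.0207, 0.0297]
orientation: [-3.141, -0.057, 0.0]
wrist_force: [1.4, 0.9, 0.5]
width: 0.0292
grasp_force: 35.0
```

Call:
jog_arm(commands=[0,0,-10,0,0,0,-25,0,0,0,-35,0,0,0,-35,0,0,0,-35,0])

```text
time: 4.27
position: [0.5526, 0.0204, 0.1712]
orientation: [3.141, 0.056, -0.003]
wrist_force: [0.5, -0.2, -4.0]
width: 0.0288
grasp_force: 35.0
```

Call:
jog_arm(commands=[0,0,-30,0,0,0,0,0,0,0,0,0,0,0,0,0,0,0,0,0])

```text
time: 4.68
position: [0.5519, 0.0205, 0.1979]
orientation: [3.141, 0.056, -0.007]
wrist_force: [-0.2, -0.8, -2.7]
width: 0.0291
grasp_force: 35.0
```

```bash
python3 - <<'E'
from h import *
m=st(.034,-.268)
plan((*m,.2,.037),(*m,.06,.037),(*m,.024,.037))
E
```

```text
now [0.5519 0.0205 0.1979] yaw 0.036 F [-0.2 -0.8 -2.7] w 29.1 gf 35.0 t 4.6833
4,31,0,-0  4,31,0,-0  4,30,0,-0  4,31,0,-0  4,30,0,-0  4,31,0,-0  4,30,-1,-0  4,31,0,-0  4,30,-1,-0  3,31,0,-0  |  0,0,28,-0  0,0,28,-0  0,0,28,-0  1,0,28,-0  0,0,28,-0  |  0,0,18,-0  0,0,18,-0  |
end [ 0.6022 -0.284   0.0239]
```

Call:
jog_arm(commands=[4,31,0,0,4,31,0,0,4,30,0,0,4,31,0,0,4,30,0,0])

```text
time: 5.1
position: [0.5778, -0.133, 0.1976]
orientation: [-3.141, -0.056, 0.007]
wrist_force: [0.7, -0.5, -3.4]
width: 0.0298
grasp_force: 3.5
```

Call:
jog_arm(commands=[4,31,0,0,4,30,0,0,4,31,0,0,4,30,0,0,3,31,0,0])

```text
time: 5.52
position: [0.6025, -0.2845, 0.1971]
orientation: [-3.139, -0.057, 0.006]
wrist_force: [1.0, -0.4, -3.6]
width: 0.0289
grasp_force: 35.0
```

```bash
python3 - <<'E'
from h import *
m=st(.034,-.268)
im=snap('top','t2'); c=im[120:240,330:480,::-1]; cv2.imwrite('pics/c3.png',cv2.resize(c,None,fx=4,fy=4,interpolation=cv2.INTER_CUBIC))
plan((*m,.2,.037),(*m,.06,.037),(*m,.024,.037))
E
```

```text
now [ 0.6017 -0.2948  0.1972] yaw 0.028 F [ 0.9 -7.8 -3.6] w 29.4 gf 35.0 t 5.5667
1,-11,-3,-0.01  |  0,0,28,0  0,0,28,0  0,0,28,0  0,0,28,0  0,-1,28,0  |  0,0,18,0  1,0,18,0  |
end [ 0.6028 -0.284   0.0241]
```

View pics/c3.png

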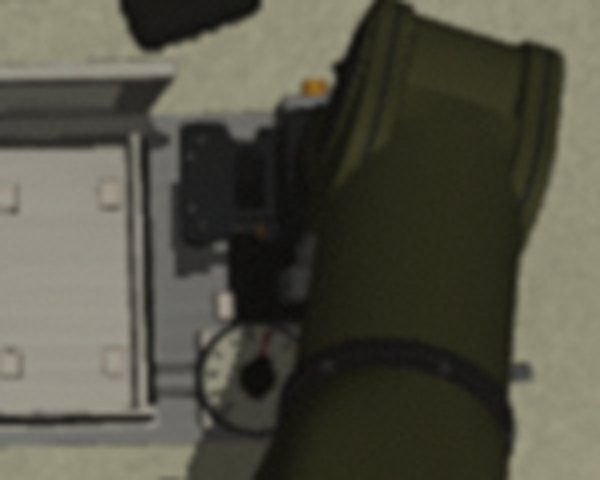

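The grip slackened once at t≈5.1 but still holds the canister, whose nozzle shows at (314,86). I'll settle, then check the tilt from the side.

Call:
jog_arm(commands=[0,0,0,0,0,0,0,0,0,0,0,0,0,0,0,0,0,0,0,0])

```text
time: 5.98
position: [0.6037, -0.282, 0.1994]
orientation: [-3.14, -0.06, 0.001]
wrist_force: [-0.3, -0.8, -3.1]
width: 0.0291
grasp_force: 35.0
```

```bash
python3 - <<'E'
from h import *
m=st(.034,-.268)
im=snap('side','s2'); u,v=proj('side',(.602,-.284,.2)).astype(int); print(u,v)
o=(u-60,max(0,v-60)); print(o); c=im[o[1]:v+80,o[0]:u+80,::-1]; cv2.imwrite('pics/c4.png',cv2.resize(c,None,fx=4,fy=4,interpolation=cv2.INTER_CUBIC))
plan((*m,.2,.037),(*m,.06,.037),(*m,.024,.037))
E
```

```text
349 113
(np.int64(289), np.int64(53))
now [ 0.6037 -0.2824  0.1996] yaw 0.038 F [ 0.4  0.5 -3.4] w 29.0 gf 35.0 t 6.0333
-1,1,0,0  |  0,0,28,0  0,0,28,0  0,0,28,0  0,0,28,0  0,1,28,0  |  0,0,18,0  0,0,18,0  |
end [ 0.6027 -0.2843  0.0236]
```

View pics/c4.png

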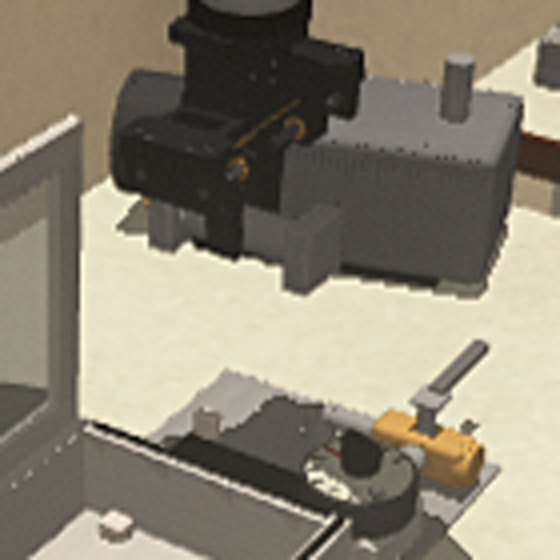

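The side crop shows the canister held, front collar centre ≈(313,250) and rear ≈(172,227). I'll compare those with the projection of a level canister.

```bash
python3 - <<'E'
from h import *
a=np.array([np.cos(TH),np.sin(TH),0])
for s in(-.052,.052):
    q=proj('side',np.array([.6037,-.2824,.211])+a*s); print(s,q,(q-[289,53])*4)
E
```

```text
-0.052 [365.36918146 115.3685004 ] [305.47672585 249.47400159]
0.052 [331.80501568 105.09489887] [171.22006272 208.37959548]
```

The front collar matches and the rear one is half hidden behind the gripper, with its bottom edge consistent. The canister is level, so I'll lower it.

Call:
jog_arm(commands=[-1,2,28,0,0,0,28,0,0,0,28,0,0,0,28,0,0,0,28,0])

```text
time: 6.45
position: [0.603, -0.2852, 0.0589]
orientation: [3.141, 0.058, 0.001]
wrist_force: [0.2, -0.5, -4.2]
width: 0.0293
grasp_force: 35.0
```

Call:
jog_arm(commands=[0,0,15,0,0,0,10,0,0,0,8,0,0,0,3,0,0,0,0,0])

```text
time: 6.87
position: [0.6031, -0.286, 0.0241]
orientation: [3.141, 0.056, 0.001]
wrist_force: [-0.4, 0.2, -3.8]
width: 0.0294
grasp_force: 35.0
```

Call:
jog_arm(commands=[0,0,0,0,0,0,0,0,0,0,0,0,0,0,0,0,0,0,0,0])

```text
time: 7.28
position: [0.6029, -0.286, 0.0242]
orientation: [3.141, 0.056, 0.001]
wrist_force: [0.7, -0.2, -2.7]
width: 0.029
grasp_force: 35.0
```

Call:
jog_arm(commands=[0,-3,0,0,0,0,0,0,0,0,2,0,0,0,0,0,0,0,0,0])

```text
time: 7.7
position: [0.6023, -0.2828, 0.0215]
orientation: [-3.141, -0.056, 0.001]
wrist_force: [0.1, -0.0, -3.6]
width: 0.029
grasp_force: 35.0
```

Call:
jog_arm(commands=[0,0,0,0,0,0,0,0,0,0,0,0,0,0,0,0,0,0,0,0], jaw=70)

```text
time: 8.12
position: [0.6028, -0.283, 0.0221]
orientation: [3.141, 0.056, 0.001]
wrist_force: [0.1, 0.4, -0.8]
width: 0.0604
grasp_force: 0.0
```

Call:
jog_arm(commands=[0,0,0,0,0,0,-10,0,0,0,-30,0,0,0,-35,0,0,0,-35,0])

```text
time: 8.53
position: [0.602, -0.2826, 0.1331]
orientation: [-3.141, -0.056, 0.002]
wrist_force: [1.0, -0.1, 0.0]
width: 0.07
grasp_force: 0.0
```

Call:
jog_arm(commands=[0,0,-35,0,0,0,-30,0,0,0,0,0,0,0,0,0,0,0,0,0])

```text
time: 8.95
position: [0.602, -0.2826, 0.1967]
orientation: [-3.141, -0.056, 0.001]
wrist_force: [-1.2, 0.8, -0.9]
width: 0.0701
grasp_force: 0.0
```

```bash
python3 - <<'E'
from h import *
im=snap('top','t3'); c=im[140:240,340:480,::-1]; cv2.imwrite('pics/c5.png',cv2.resize(c,None,fx=5.7,fy=5.7,interpolation=cv2.INTER_CUBIC))
print(arm.read_state()['joint_positions'].round(2))
E
```

```text
[ 0.42  0.79 -0.1   1.48  0.09  0.88 -1.24]
```

View pics/c5.png

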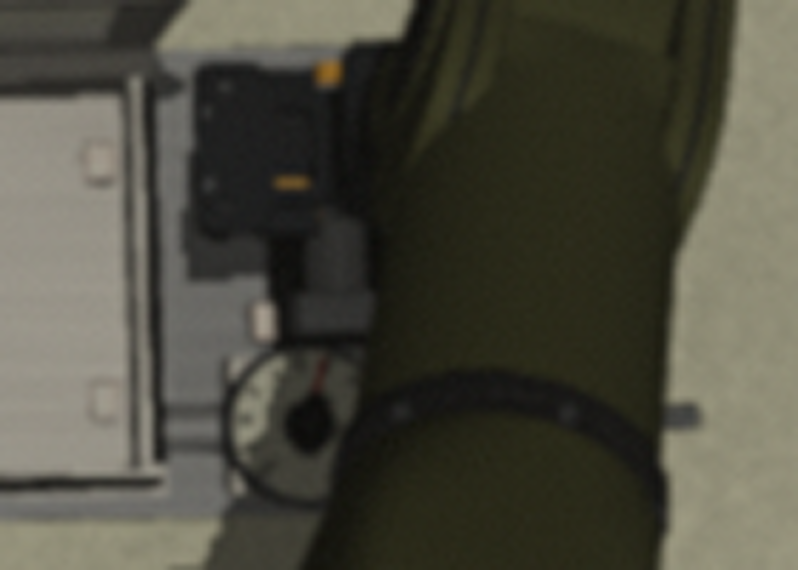

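The canister now sits in its cradle, front collar around (335,312). The pointer is still near straight ahead, about 0.21 rad clockwise. The last joint has room to turn the knob in one go, so I'll do that next.

```bash
python3 - <<'E'
from h import *
m=st(-.0745,-.2445); print(m)
plan((*m,.2,-.21),(*m,.1,-.21),(*m,.077,-.21))
E
```

```text
[ 0.49309543 -0.26438853]
now [ 0.6015 -0.2824  0.1958] yaw 0.036 F [ 0.3  0.3 -1.3] w 70.0 gf 0.0 t 9.0
-27,-5,-1,0.06  -27,-4,-1,0.06  -27,-2,-1,0.06  -28,-1,-1,0.07  |  0,0,33,-0  0,0,34,-0  0,0,33,-0  |  0,0,23,-0  |
end [ 0.4929 -0.2644  0.077 ]
```

Call:
jog_arm(commands=[-27,-5,-1,0.06,-27,-4,-1,0.06,-27,-2,-1,0.06,-28,-1,-1,0.07,0,0,0,0], jaw=44, grip_force=15)

```text
time: 9.42
position: [0.4862, -0.2638, 0.199]
orientation: [-3.121, 0.344, 0.018]
wrist_force: [-2.0, 0.1, -0.2]
width: 0.0437
grasp_force: 0.0
```

Call:
jog_arm(commands=[0,0,33,0,0,0,33,0,0,0,30,0,0,0,12,0,0,0,10,0])

```text
time: 9.83
position: [0.4926, -0.2639, 0.0797]
orientation: [-3.122, 0.335, 0.008]
wrist_force: [-0.0, -0.4, 0.2]
width: 0.0438
grasp_force: 0.0
```

Call:
jog_arm(commands=[0,0,3,0,0,0,0,0,0,0,0,0,0,0,0,0,0,0,0,0])

```text
time: 10.25
position: [0.4948, -0.2653, 0.0807]
orientation: [3.123, -0.336, 0.003]
wrist_force: [0.5, 0.5, 0.3]
width: 0.044
grasp_force: 0.0
```

```bash
python3 - <<'E'
from h import *
m=st(-.0745,-.2445)
im=snap('side','s3'); u,v=380,165
c=im[115:205,320:440,::-1]; cv2.imwrite('pics/c6.png',cv2.resize(c,None,fx=6,fy=6,interpolation=cv2.INTER_CUBIC))
plan((*m,.076,-.21))
E
```

```text
now [ 0.4947 -0.2652  0.0807] yaw -0.214 F [-0.2 -0.4 -0.1] w 43.8 gf 0.0 t 10.3
-2,0,5,-0  |
end [ 0.4928 -0.2648  0.0757]
```

View pics/c6.png

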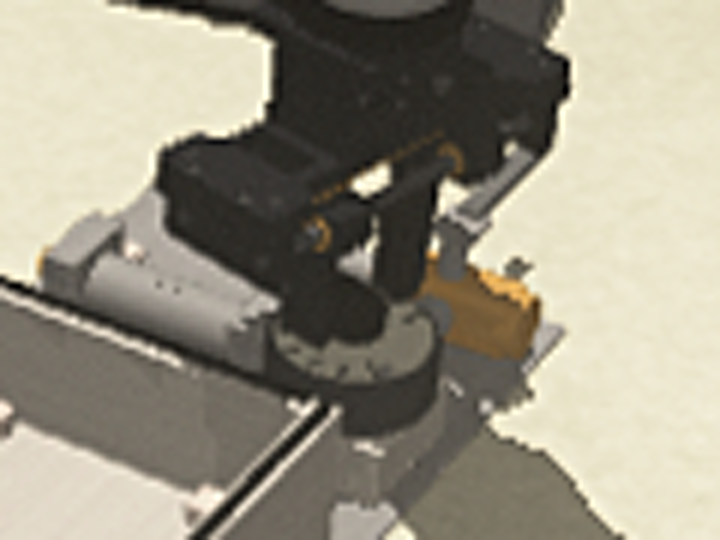

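The fingers straddle the knob, centred near (350,290), and the canister lies in its cradle at (150,300). I'll grip the knob.

Call:
jog_arm(commands=[-2,0,3,0,0,0,0,0,0,0,0,0,0,0,0,0,0,0,0,0], jaw=5)

```text
time: 10.72
position: [0.4918, -0.2651, 0.0768]
orientation: [3.123, -0.337, -0.001]
wrist_force: [-0.4, -1.4, -0.3]
width: 0.0239
grasp_force: 15.0
```

Call:
jog_arm(commands=[0,0,0,0,0,0,0,0,0,0,0,0,0,0,0,0,0,0,0,0])

```text
time: 11.13
position: [0.4918, -0.2651, 0.0767]
orientation: [3.123, -0.337, -0.001]
wrist_force: [-2.4, -3.5, 1.2]
width: 0.0238
grasp_force: 15.0
```

Call:
jog_arm(commands=[0,0,0,-0.05,0,0,0,-0.08,0,0,0,-0.1,0,0,0,-0.1,0,0,0,-0.1])

```text
time: 11.55
position: [0.4918, -0.2656, 0.0768]
orientation: [3.121, 0.344, -0.001]
wrist_force: [-1.9, -4.0, -0.3]
width: 0.0241
grasp_force: 15.0
```

Width 24 mm isn't the 10 mm bar, so the tips may be on a hub under it. I'll open, rise 5 mm and grip again.

Call:
jog_arm(commands=[0,0,0,0,0,0,0,0,0,0,0,0,0,0,-3,0,0,0,-3,0], jaw=44)

```text
time: 11.97
position: [0.4926, -0.2636, 0.0829]
orientation: [-3.123, -0.338, -0.0]
wrist_force: [0.0, -0.4, 1.1]
width: 0.0443
grasp_force: 0.0
```

Call:
jog_arm(commands=[0,0,0,0,0,0,0,0,0,0,0,0,0,0,0,0,0,0,0,0], jaw=5)

```text
time: 12.38
position: [0.4922, -0.2644, 0.0827]
orientation: [-3.123, -0.338, 0.0]
wrist_force: [-0.3, 0.2, 0.5]
width: 0.0128
grasp_force: 0.0
```

Call:
jog_arm(commands=[0,0,0,0,0,0,0,0,0,0,0,0,0,0,0,0,0,0,0,0])

```text
time: 12.8
position: [0.4923, -0.2655, 0.0827]
orientation: [3.122, 0.337, 0.001]
wrist_force: [0.9, -5.3, -3.1]
width: 0.0098
grasp_force: 15.0
```

```bash
python3 - <<'E'
from h import *
s=arm.read_state(); print(s['position'],s['width'],s['joint_positions'].round(2),s['orientation'],s['moment'])
E
```

```text
[ 0.49229114 -0.26554277  0.08271337] 0.009772383024119657 [ 0.48  0.84 -0.12  1.89  0.22  0.43 -1.16] [3.12207088e+00 3.36939582e-01 5.72650261e-04] [-1.01791742 -0.20788934  0.03750231]
```

It was the hub, and the bar is now gripped at 9.8 mm. I'll turn it counter-clockwise.

Call:
jog_arm(commands=[0,0,0,-0.06,0,0,0,-0.1,0,0,0,-0.1,0,0,0,-0.1,0,0,0,-0.1])

```text
time: 13.22
position: [0.4925, -0.2658, 0.0827]
orientation: [2.96, 1.046, 0.0]
wrist_force: [2.1, -6.3, -3.8]
width: 0.01
grasp_force: 15.0
```

Call:
jog_arm(commands=[0,0,0,-0.1,0,0,0,-0.1,0,0,0,-0.1,0,0,0,-0.1,0,0,0,-0.1])

```text
time: 13.63
position: [0.4928, -0.2661, 0.0827]
orientation: [2.609, 1.746, -0.0]
wrist_force: [3.1, -4.7, -5.3]
width: 0.0097
grasp_force: 15.0
```

Call:
jog_arm(commands=[0,0,0,-0.1,0,0,0,-0.1,0,0,0,-0.1,0,0,0,-0.1,0,0,0,-0.1])

```text
time: 14.05
position: [0.4932, -0.2661, 0.0828]
orientation: [2.095, 2.337, -0.001]
wrist_force: [3.4, -5.6, -6.0]
width: 0.0098
grasp_force: 15.0
```

```bash
python3 - <<'E'
from h import *
s=arm.read_state(); print(s['position'],s['width'],s['joint_positions'].round(2),s['orientation'],s['moment'],s['wrist_force'])
M=R.from_rotvec(s['orientation']).as_matrix(); print(np.arctan2(M[1,0],M[0,0]))
E
```

```text
[ 0.49316196 -0.26611311  0.0827514 ] 0.009798423009862231 [ 0.7   0.88 -0.5   1.87  0.74  0.58 -0.17] [ 2.09531370e+00  2.33700879e+00 -6.93014918e-04] [-1.19798126 -0.80011058 -0.02191361] [ 3.44835505 -5.62151877 -5.95203326]
1.6797468208618922
```

Call:
jog_arm(commands=[0,0,0,-0.1,0,0,0,-0.1,0,0,0,-0.1,0,0,0,-0.1,0,0,0,-0.1])

```text
time: 14.47
position: [0.4935, -0.266, 0.0828]
orientation: [1.452, 2.783, -0.001]
wrist_force: [4.8, -5.7, -6.6]
width: 0.0101
grasp_force: 15.0
```

Call:
jog_arm(commands=[0,0,0,-0.05,0,0,0,-0.05,0,0,0,-0.04,0,0,0,-0.03,0,0,0,0])

```text
time: 14.88
position: [0.4936, -0.2659, 0.0827]
orientation: [1.215, 2.894, -0.001]
wrist_force: [4.2, -6.0, -6.0]
width: 0.0097
grasp_force: 15.0
```

```bash
cat > q.py <<'E'
from h import *
s=arm.read_state(); print(s['position'].round(4),s['width'].round(4),s['joint_positions'].round(2),s['moment'].round(2),s['wrist_force'].round(1))
M=R.from_rotvec(s['orientation']).as_matrix(); print(np.arctan2(M[1,0],M[0,0]))
E
python3 q.py
```

```text
Traceback (most recent call last):
  File "q.py", line 2, in <module>
    s=arm.read_state(); print(s['position'].round(4),s['width'].round(4),s['joint_positions'].round(2),s['moment'].round(2),s['wrist_force'].round(1))
                                                     ^^^^^^^^^^^^^^^^
AttributeError: 'float' object has no attribute 'round'
```

```bash
sed -i "s/s\['width'\].round(4)/round(s['width'],4)/" q.py; python3 q.py
```

```text
[ 0.4936 -0.2659  0.0827] 0.0097 [ 0.79  0.92 -0.67  1.87  0.89  0.68  0.35] [-1.12 -1.08 -0.04] [ 4.2 -6.  -6. ]
2.3464471249187775
```

Call:
jog_arm(commands=[0,0,0,-0.03,0,0,0,-0.03,0,0,0,-0.03,0,0,0,0,0,0,0,0])

```text
time: 15.3
position: [0.4936, -0.2659, 0.0828]
orientation: [1.087, 2.944, -0.001]
wrist_force: [4.6, -5.9, -4.1]
width: 0.0098
grasp_force: 15.3
```

```bash
python3 q.py
```

```text
[ 0.4936 -0.2659  0.0828] 0.0098 [ 0.8   0.92 -0.69  1.87  0.91  0.7   0.43] [-1.02 -1.05 -0.29] [ 4.6 -5.9 -4.1]
2.4341469749393876
```

Call:
jog_arm(commands=[0,0,0,-0.03,0,0,0,-0.03,0,0,0,-0.03,0,0,0,0,0,0,0,0])

```text
time: 15.72
position: [0.4934, -0.2656, 0.0828]
orientation: [0.954, 2.991, -0.001]
wrist_force: [3.5, -4.1, -4.8]
width: 0.0108
grasp_force: 16.4
```

```bash
python3 q.py
```

```text
[ 0.4934 -0.2656  0.0828] 0.0108 [ 0.81  0.93 -0.71  1.87  0.93  0.71  0.5 ] [-0.89 -0.96 -0.37] [ 3.5 -4.1 -4.8]
2.5239304861336334
```

The moment rises and the width grows from ψ≈2.41, so the knob is at its stop. I'll release, rise and move toward the nodes.

Call:
jog_arm(commands=[0,0,0,0,0,0,0,0,0,0,0,0,0,0,0,0,0,0,0,0], jaw=44)

```text
time: 16.13
position: [0.492, -0.2639, 0.0828]
orientation: [-0.951, -2.994, -0.001]
wrist_force: [-1.1, -0.3, 1.1]
width: 0.0424
grasp_force: 0.0
```

Call:
jog_arm(commands=[0,0,-10,0,0,0,-30,0,0,0,-35,0,0,0,-35,0,0,0,0,0])

```text
time: 16.55
position: [0.4961, -0.2642, 0.1995]
orientation: [0.948, 2.984, 0.001]
wrist_force: [1.6, -0.5, -0.5]
width: 0.0441
grasp_force: 0.0
```

```bash
cat > nodes.py <<'E'
from h import *
import sys
def nodes(tag,show=False):
    im=snap('top',tag)[:,:,::-1]; hsv=cv2.cvtColor(np.ascontiguousarray(im),cv2.COLOR_BGR2HSV)
    m=cv2.inRange(hsv,(3,150,80),(15,255,255)); out=[]
    for k in cv2.findContours(cv2.morphologyEx(m,cv2.MORPH_CLOSE,np.ones((9,9))),cv2.RETR_EXTERNAL,cv2.CHAIN_APPROX_NONE)[0]:
        if cv2.contourArea(k)>300:
            W=np.array([ray('top',*p,.043)[:2] for p in cv2.boxPoints(cv2.minAreaRect(k))]); e=[W[1]-W[0],W[2]-W[1]]; e=max(e,key=np.linalg.norm)
            print('node',W.mean(0).round(4),'len',np.linalg.norm(e).round(3),'ang',(np.arctan2(e[1],e[0])%np.pi).round(3)); out.append((*W.mean(0),np.arctan2(e[1],e[0])%np.pi))
    return out
E
python3 - <<'E'
from nodes import *
nodes('t4')
plan((.495,.297,.2,1.66),(.495,.297,.05,1.66),(.495,.297,.013,1.66))
E
```

```text
node [0.3523 0.2943] len 0.146 ang 1.566
node [0.4962 0.2992] len 0.147 ang 1.66
now [ 0.4946 -0.2645  0.1968] yaw 2.526 F [ 0.7 -0.3 -0.3] w 43.9 gf 0.0 t 16.6
19,27,0,0.05  20,26,0,0.05  22,25,0,0.05  23,24,0,0.05  24,23,0,0.05  25,21,0,0.05  26,20,0,0.05  27,19,0,0.05  28,17,-1,0.05  29,16,0,0.05  30,15,-1,0.05  30,13,0,0.05  31,11,-1,0.05  32,10,0,0.05  32,8,-1,0.06  32,7,0,0.05  33,5,-1,0.06  |  0,0,30,-0  0,0,30,-0  0,0,30,-0  0,-1,30,-0  0,0,30,-0  |  0,0,19,-0  0,-1,18,-0  |
end [0.4946 0.2966 0.0135]
```

Call:
jog_arm(commands=[19,27,0,0.05,20,26,0,0.05,22,25,0,0.05,23,24,0,0.05,24,23,0,0.05], jaw=88, grip_force=40)

```text
time: 17.02
position: [0.4916, -0.0976, 0.1921]
orientation: [-1.321, -2.849, 0.001]
wrist_force: [0.7, -0.0, 0.5]
width: 0.0753
grasp_force: 0.0
```

Call:
jog_arm(commands=[25,21,0,0.05,26,20,0,0.05,27,19,0,0.05,28,17,-1,0.05,29,16,0,0.05])

```text
time: 17.43
position: [0.4916, 0.0667, 0.1932]
orientation: [-1.666, -2.662, 0.002]
wrist_force: [1.1, 0.2, -0.3]
width: 0.0881
grasp_force: 0.0
```

Call:
jog_arm(commands=[30,15,-1,0.05,30,13,0,0.05,31,11,-1,0.05,32,10,0,0.05,32,8,-1,0.06])

```text
time: 17.85
position: [0.4911, 0.2322, 0.1959]
orientation: [-1.997, -2.425, 0.003]
wrist_force: [1.5, -0.1, -0.4]
width: 0.0881
grasp_force: 0.0
```

Call:
jog_arm(commands=[32,7,0,0.05,33,5,-1,0.06,0,0,0,0,0,0,0,0,0,0,0,0])

```text
time: 18.27
position: [0.4924, 0.296, 0.1969]
orientation: [2.124, 2.314, -0.004]
wrist_force: [0.2, -0.7, 0.1]
width: 0.0885
grasp_force: 0.0
```

```bash
python3 - <<'E'
from h import *
im=snap('top','t5'); c=im[140:240,220:480,::-1]; cv2.imwrite('pics/c7.png',cv2.resize(c,None,fx=3.05,fy=3.05,interpolation=cv2.INTER_CUBIC))
plan((.495,.297,.2,1.66),(.495,.297,.05,1.66),(.495,.297,.013,1.66))
E
```

```text
now [0.4928 0.2952 0.1969] yaw 1.655 F [-0.1 -0.4  0.4] w 88.2 gf 0.0 t 18.3167
2,2,-3,-0.01  |  0,0,30,0  0,0,30,0  0,0,30,0  0,0,30,0  0,1,30,0  |  0,0,18,0  0,0,19,0  |
end [0.4954 0.2969 0.0129]
```

View pics/c7.png

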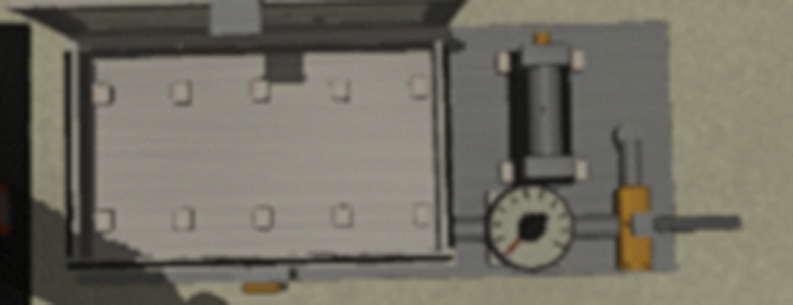

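The pointer is at its lower-left stop (513,243), the canister lies between its posts, and the chamber is empty. Next, node A.

Call:
jog_arm(commands=[2,2,30,-0.01,0,0,30,0,0,0,30,0,0,0,30,0,0,0,30,0])

```text
time: 18.73
position: [0.4952, 0.2969, 0.0463]
orientation: [2.116, 2.321, -0.002]
wrist_force: [-0.4, -1.0, -0.2]
width: 0.0882
grasp_force: 0.0
```

Call:
jog_arm(commands=[0,0,14,0,0,0,10,0,0,0,8,0,0,0,2,0,0,0,0,0])

```text
time: 19.15
position: [0.4951, 0.299, 0.0138]
orientation: [2.114, 2.324, 0.0]
wrist_force: [-0.2, -0.4, -0.4]
width: 0.0881
grasp_force: 0.0
```

Call:
jog_arm(commands=[0,0,0,0,0,0,0,0,0,0,0,0,0,0,0,0,0,0,0,0], jaw=30)

```text
time: 19.57
position: [0.495, 0.2995, 0.0141]
orientation: [2.113, 2.324, 0.001]
wrist_force: [0.5, -0.4, -0.4]
width: 0.0567
grasp_force: 0.0
```

Call:
jog_arm(commands=[0,0,0,0,0,0,0,0,0,0,0,0,0,0,0,0,0,0,0,0])

```text
time: 19.98
position: [0.4951, 0.2995, 0.0138]
orientation: [2.113, 2.324, 0.001]
wrist_force: [0.9, -0.1, 1.8]
width: 0.0431
grasp_force: 40.0
```

Call:
jog_arm(commands=[0,0,-10,0,0,0,-25,0,0,0,-35,0,0,0,-35,0,0,0,-35,0])

```text
time: 20.4
position: [0.4935, 0.2986, 0.1549]
orientation: [-2.112, -2.325, 0.004]
wrist_force: [1.3, 0.3, -3.3]
width: 0.0432
grasp_force: 40.0
```

Call:
jog_arm(commands=[0,0,-35,0,0,0,-15,0,0,0,0,0,0,0,0,0,0,0,0,0])

```text
time: 20.82
position: [0.4936, 0.298, 0.2021]
orientation: [-2.113, -2.324, 0.006]
wrist_force: [0.0, -0.7, -3.2]
width: 0.0432
grasp_force: 40.0
```

```bash
python3 - <<'E'
from h import *
m=st(0,.0375)
plan((*m,.2,.037),(*m,.06,.037),(*m,.029,.037))
E
```

```text
now [0.4936 0.298  0.2021] yaw 1.666 F [ 0.  -0.7 -3.2] w 43.2 gf 40.0 t 20.8167
-20,3,0,0.12  -20,5,0,0.12  -19,7,0,0.12  -18,10,0,0.12  -17,12,0,0.11  -15,13,0,0.12  -14,15,0,0.11  -12,17,0,0.12  -10,18,0,0.11  -8,19,1,0.12  -5,19,0,0.11  -3,20,1,0.12  -1,20,0,0.11  1,20,1,0.12  |  0,0,28,-0  0,0,28,-0  0,0,28,-0  0,0,28,-0  1,0,28,-0  |  0,0,31,-0  |
end [0.5573 0.0199 0.0287]
```

Call:
jog_arm(commands=[-20,3,0,0.12,-20,5,0,0.12,-19,7,0,0.12,-18,10,0,0.12,-17,12,0,0.11])

```text
time: 21.23
position: [0.5167, 0.1979, 0.2015]
orientation: [-2.702, -1.602, 0.008]
wrist_force: [-0.3, -0.3, -3.1]
width: 0.0435
grasp_force: 40.0
```

Call:
jog_arm(commands=[-15,13,0,0.12,-14,15,0,0.11,-12,17,0,0.12,-10,18,0,0.11,-8,19,1,0.12])

```text
time: 21.65
position: [0.5388, 0.0982, 0.2007]
orientation: [3.047, 0.763, -0.007]
wrist_force: [-0.6, 0.8, -3.7]
width: 0.0431
grasp_force: 40.0
```

Call:
jog_arm(commands=[-5,19,0,0.11,-3,20,1,0.12,-1,20,0,0.11,1,20,1,0.12,0,0,0,0])

```text
time: 22.07
position: [0.557, 0.0156, 0.1984]
orientation: [3.136, 0.039, -0.007]
wrist_force: [0.8, -1.6, -5.0]
width: 0.0431
grasp_force: 40.0
```

Call:
jog_arm(commands=[0,0,0,0,0,0,0,0,0,0,0,0,0,0,0,0,0,0,0,0])

```text
time: 22.48
position: [0.5576, 0.0227, 0.2005]
orientation: [-3.141, -0.059, 0.001]
wrist_force: [-0.9, -0.1, -2.8]
width: 0.0429
grasp_force: 40.0
```

```bash
python3 - <<'E'
from nodes import *
m=st(0,.0375)
nodes('t6')
plan((*m,.2,.037),(*m,.06,.037),(*m,.029,.037))
E
```

```text
node [0.3523 0.2943] len 0.146 ang 1.566
now [0.5578 0.0225 0.2006] yaw 0.037 F [ 0.1 -0.  -3.6] w 43.0 gf 40.0 t 22.5333
-1,2,1,0  |  0,0,28,0  0,0,28,0  0,0,28,0  0,0,28,0  0,0,28,0  |  0,0,31,0  |
end [0.5568 0.0205 0.0286]
```

Call:
jog_arm(commands=[-1,2,28,0,0,0,28,0,0,0,28,0,0,0,28,0,0,0,24,0])

```text
time: 22.95
position: [0.5569, 0.0201, 0.0632]
orientation: [-3.141, -0.057, 0.0]
wrist_force: [-1.1, -0.0, -3.3]
width: 0.043
grasp_force: 40.0
```

Call:
jog_arm(commands=[0,0,12,0,0,0,10,0,0,0,6,0,0,0,4,0,0,0,2,0])

```text
time: 23.37
position: [0.5576, 0.0198, 0.0311]
orientation: [-3.141, -0.056, -0.002]
wrist_force: [0.3, -0.6, -3.5]
width: 0.0434
grasp_force: 40.0
```

Call:
jog_arm(commands=[0,0,0,0,0,0,0,0,0,0,0,0,0,0,0,0,0,0,0,0])

```text
time: 23.78
position: [0.5573, 0.0197, 0.0311]
orientation: [3.141, 0.056, 0.001]
wrist_force: [-0.4, -0.0, -3.5]
width: 0.0433
grasp_force: 40.0
```

Call:
jog_arm(commands=[0,0,2,0,0,0,0,0,0,0,0,0,0,0,0,0,0,0,0,0])

```text
time: 24.2
position: [0.5574, 0.0197, 0.0289]
orientation: [3.141, 0.056, 0.001]
wrist_force: [0.6, -0.8, -1.8]
width: 0.0434
grasp_force: 40.0
```

Call:
jog_arm(commands=[0,0,0,0,0,0,0,0,0,0,0,0,0,0,0,0,0,0,0,0], jaw=70)

```text
time: 24.62
position: [0.557, 0.0197, 0.0288]
orientation: [3.141, 0.056, 0.0]
wrist_force: [0.1, -0.3, 0.3]
width: 0.0698
grasp_force: 0.0
```

Call:
jog_arm(commands=[0,0,-10,0,0,0,-30,0,0,0,-35,0,0,0,-35,0,0,0,-35,0])

```text
time: 25.03
position: [0.5565, 0.0196, 0.1759]
orientation: [3.141, 0.056, -0.0]
wrist_force: [0.3, -0.0, 0.2]
width: 0.07
grasp_force: 0.0
```

Call:
jog_arm(commands=[0,0,-25,0,0,0,0,0,0,0,0,0,0,0,0,0,0,0,0,0])

```text
time: 25.45
position: [0.5558, 0.0195, 0.1975]
orientation: [3.141, 0.056, -0.005]
wrist_force: [-0.3, 0.2, 0.8]
width: 0.0701
grasp_force: 0.0
```

```bash
python3 - <<'E'
from nodes import *
m=(.352,.296)
nodes('t7')
plan((*m,.2,1.57),(*m,.013,1.57))
E
```

```text
node [0.3523 0.2943] len 0.146 ang 1.566
now [0.5559 0.0196 0.1974] yaw 0.036 F [-0.  -0.5  0.1] w 70.2 gf 0.0 t 25.5
-15,-22,0,-0.12  -12,-23,0,-0.12  -9,-25,0,-0.12  -6,-26,0,-0.12  -3,-26,0,-0.12  0,-26,0,-0.12  3,-26,0,-0.12  6,-26,0,-0.12  9,-25,0,-0.11  12,-24,-1,-0.12  15,-22,0,-0.11  17,-20,-1,-0.12  19,-18,0,-0.11  |  0,0,31,-0  0,0,31,-0  0,0,31,-0  0,0,31,-0  0,0,31,-0  0,1,32,-0  |
end [0.3524 0.2957 0.0129]
```

Call:
jog_arm(commands=[-15,-22,0,-0.12,-12,-23,0,-0.12,-9,-25,0,-0.12,-6,-26,0,-0.12,-3,-26,0,-0.12], jaw=88)

```text
time: 25.92
position: [0.4778, 0.1272, 0.1976]
orientation: [-2.981, -0.991, 0.004]
wrist_force: [0.2, 0.4, 0.0]
width: 0.0878
grasp_force: 0.0
```

Call:
jog_arm(commands=[0,-26,0,-0.12,3,-26,0,-0.12,6,-26,0,-0.12,9,-25,0,-0.11,12,-24,-1,-0.12])

```text
time: 26.33
position: [0.3984, 0.2326, 0.1986]
orientation: [-2.565, -1.814, 0.004]
wrist_force: [-0.6, -0.2, -0.6]
width: 0.088
grasp_force: 0.0
```

Call:
jog_arm(commands=[15,-22,0,-0.11,17,-20,-1,-0.12,19,-18,0,-0.11,0,0,0,0,0,0,0,0])

```text
time: 26.75
position: [0.3519, 0.2966, 0.1999]
orientation: [-2.223, -2.218, 0.003]
wrist_force: [0.2, -1.2, 0.5]
width: 0.0881
grasp_force: 0.0
```

```bash
python3 - <<'E'
from h import *
m=(.352,.296)
im=snap('side','s7'); cv2.imwrite('pics/c8.png',im[:,:,::-1])
plan((*m,.2,1.57),(*m,.013,1.57))
E
```

```text
now [0.3528 0.2953 0.1999] yaw 1.565 F [1. 0. 0.] w 88.1 gf 0.0 t 26.8
1,-1,0,-0  |  0,0,31,-0  0,0,31,-0  0,0,31,-0  0,0,31,-0  0,0,31,-0  0,0,32,-0  |
end [0.3515 0.2959 0.0129]
```

View pics/c8.png

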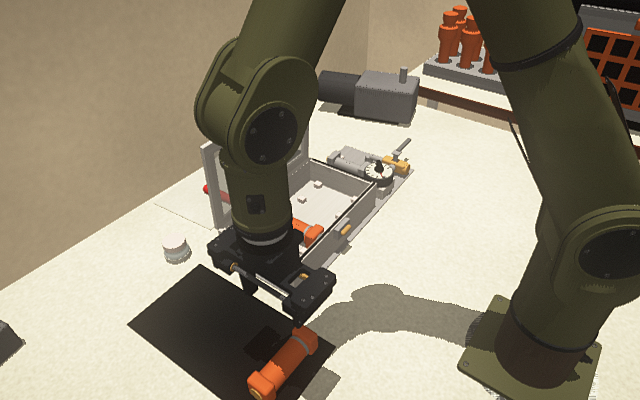

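The gripper is above node B at (283,362), and node A's end shows in the chamber at (310,231). I'll descend.

Call:
jog_arm(commands=[1,-1,30,0,0,0,30,0,0,0,30,0,0,0,30,0,0,0,30,0])

```text
time: 27.22
position: [0.3533, 0.295, 0.0492]
orientation: [2.231, 2.21, -0.001]
wrist_force: [0.4, 0.4, -0.6]
width: 0.088
grasp_force: 0.0
```

Call:
jog_arm(commands=[0,0,15,0,0,0,10,0,0,0,8,0,0,0,3,0,0,0,0,0])

```text
time: 27.63
position: [0.3527, 0.2949, 0.0135]
orientation: [2.228, 2.212, -0.004]
wrist_force: [-0.6, -0.1, 0.1]
width: 0.088
grasp_force: 0.0
```

Call:
jog_arm(commands=[0,0,0,0,0,0,0,0,0,0,0,0,0,0,0,0,0,0,0,0], jaw=30)

```text
time: 28.05
position: [0.3524, 0.2969, 0.015]
orientation: [2.227, 2.215, 0.001]
wrist_force: [0.2, 0.1, -0.6]
width: 0.0568
grasp_force: 0.0
```

Call:
jog_arm(commands=[0,0,0,0,0,0,0,0,0,0,0,0,0,0,0,0,0,0,0,0])

```text
time: 28.47
position: [0.3524, 0.297, 0.0149]
orientation: [2.227, 2.216, 0.001]
wrist_force: [1.4, -0.2, 3.6]
width: 0.0433
grasp_force: 40.0
```

Call:
jog_arm(commands=[0,0,-10,0,0,0,-25,0,0,0,-35,0,0,0,-35,0,0,0,-35,0])

```text
time: 28.88
position: [0.3512, 0.2959, 0.1558]
orientation: [-2.226, -2.216, 0.004]
wrist_force: [1.4, 0.2, -3.8]
width: 0.0433
grasp_force: 40.0
```

Call:
jog_arm(commands=[0,0,-35,0,0,0,-15,0,0,0,0,0,0,0,0,0,0,0,0,0])

```text
time: 29.3
position: [0.3515, 0.2957, 0.2032]
orientation: [2.227, 2.215, -0.005]
wrist_force: [0.1, 0.1, -3.1]
width: 0.043
grasp_force: 40.0
```

```bash
python3 - <<'E'
from h import *
m=st(0,-.0375)
plan((*m,.2,.037),(*m,.06,.037),(*m,.029,.037))
E
```

```text
now [0.3515 0.2957 0.2032] yaw 1.566 F [ 0.1  0.1 -3.1] w 43.0 gf 40.0 t 29.3
-27,16,0,0.12  -25,19,0,0.12  -22,22,0,0.12  -19,25,0,0.12  -16,27,0,0.12  -13,28,0,0.12  -10,30,1,0.12  -6,31,0,0.11  -2,31,1,0.12  1,31,0,0.11  5,31,1,0.12  8,31,0,0.11  12,29,1,0.12  |  0,0,28,-0  0,0,28,-0  0,0,28,-0  0,0,28,-0  0,0,28,-0  |  0,0,31,-0  |
end [ 0.5598 -0.055   0.0288]
```

Call:
jog_arm(commands=[-27,16,0,0.12,-25,19,0,0.12,-22,22,0,0.12,-19,25,0,0.12,-16,27,0,0.12])

```text
time: 29.72
position: [0.4321, 0.1607, 0.2028]
orientation: [2.786, 1.452, -0.007]
wrist_force: [1.3, 0.8, -2.6]
width: 0.0431
grasp_force: 40.0
```

Call:
jog_arm(commands=[-13,28,0,0.12,-10,30,1,0.12,-6,31,0,0.11,-2,31,1,0.12,1,31,0,0.11])

```text
time: 30.13
position: [0.5114, 0.0265, 0.2004]
orientation: [3.084, 0.594, -0.007]
wrist_force: [0.6, -0.1, -2.7]
width: 0.0433
grasp_force: 40.0
```

Call:
jog_arm(commands=[5,31,1,0.12,8,31,0,0.11,12,29,1,0.12,0,0,0,0,0,0,0,0])

```text
time: 30.55
position: [0.5599, -0.0556, 0.1981]
orientation: [3.139, 0.051, -0.007]
wrist_force: [0.2, 0.3, -2.3]
width: 0.0428
grasp_force: 40.0
```

Call:
jog_arm(commands=[0,0,0,0,0,0,0,0,0,0,0,0,0,0,0,0,0,0,0,0])

```text
time: 30.97
position: [0.5605, -0.0526, 0.2007]
orientation: [-3.141, -0.058, 0.0]
wrist_force: [-0.3, 0.5, -2.9]
width: 0.0432
grasp_force: 40.0
```

```bash
python3 - <<'E'
from h import *
m=st(0,-.0375)
plan((*m,.2,.037),(*m,.06,.037),(*m,.03,.037))
E
```

```text
now [ 0.5605 -0.0526  0.2007] yaw 0.037 F [-0.3  0.5 -2.9] w 43.2 gf 40.0 t 30.9667
-1,2,1,0  |  0,0,28,0  0,0,28,0  0,0,28,0  0,0,28,0  0,0,28,0  |  0,0,30,0  |
end [ 0.5595 -0.0546  0.0297]
```

Call:
jog_arm(commands=[-1,3,28,0,0,0,28,0,0,0,28,0,0,0,28,0,0,0,24,0])

```text
time: 31.38
position: [0.5596, -0.0561, 0.0633]
orientation: [-3.141, -0.057, 0.0]
wrist_force: [0.3, 0.4, -2.3]
width: 0.0427
grasp_force: 40.0
```

Call:
jog_arm(commands=[0,0,12,0,0,0,10,0,0,0,6,0,0,0,4,0,0,0,2,0])

```text
time: 31.8
position: [0.5604, -0.0563, 0.0311]
orientation: [3.141, 0.056, 0.002]
wrist_force: [-0.1, 0.9, -3.1]
width: 0.0429
grasp_force: 40.0
```

Call:
jog_arm(commands=[0,0,0,0,0,0,0,0,0,0,0,0,0,0,0,0,0,0,0,0])

```text
time: 32.22
position: [0.5601, -0.0564, 0.0311]
orientation: [3.141, 0.056, 0.001]
wrist_force: [0.7, -0.5, -2.6]
width: 0.0428
grasp_force: 40.0
```

Call:
jog_arm(commands=[0,0,0,0,0,0,0,0,0,0,0,0,0,0,0,0,0,0,0,0], jaw=60)

```text
time: 32.63
position: [0.56, -0.0564, 0.0309]
orientation: [3.141, 0.056, 0.001]
wrist_force: [0.2, 0.1, 0.0]
width: 0.0601
grasp_force: 0.0
```

Call:
jog_arm(commands=[0,0,-10,0,0,0,-30,0,0,0,-35,0,0,0,-35,0,0,0,-35,0])

```text
time: 33.05
position: [0.5594, -0.0563, 0.1779]
orientation: [3.141, 0.056, -0.0]
wrist_force: [-0.2, -0.3, 0.3]
width: 0.0597
grasp_force: 0.0
```

Call:
jog_arm(commands=[-15,0,-35,0,-30,0,-30,0,-38,0,0,0,-38,0,0,0,-30,0,0,0])

```text
time: 33.47
position: [0.4063, -0.062, 0.2413]
orientation: [3.14, 0.056, 0.0]
wrist_force: [0.5, 0.2, 0.2]
width: 0.0599
grasp_force: 0.0
```

```bash
python3 - <<'E'
from nodes import *
nodes('t9')
im=cv2.imread('pics/t9.png'); cv2.imwrite('pics/c9.png',cv2.resize(im[120:245,150:480],None,fx=2.4,fy=2.4,interpolation=cv2.INTER_CUBIC))
plan()
E
```

```text
node [ 0.5562 -0.0555] len 0.146 ang 0.039
node [0.5551 0.0214] len 0.146 ang 0.043
now [ 0.3986 -0.0628  0.2405] yaw 0.035 F [-6.7 -1.  -0.7] w 60.2 gf 0.0 t 33.5167

end [ 0.3986 -0.0628  0.2405]
```

View pics/c9.png

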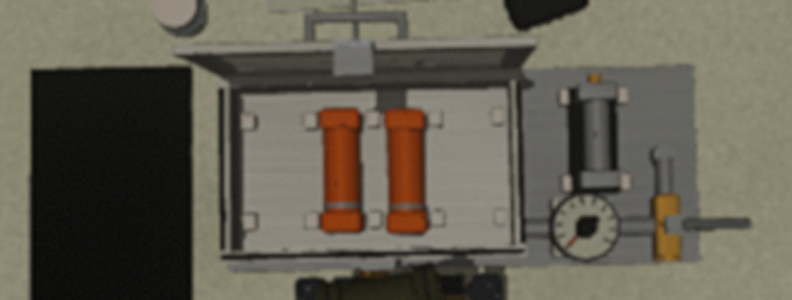

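Both nodes lie in the middle bays, around (342,170) and (406,170), angles within 0.01 rad of the station. The canister is in its cradle and the pointer is at zero. Next the lid: I'll estimate its angle from its top edge.

```bash
python3 - <<'E'
from h import *
for u,v in((224.2,140),(373,138.3)):
  for z in(.295,.31): print(u,z,((ray('top',u,v,z)[:2]-C)@np.array([[np.cos(TH),-np.sin(TH)],[np.sin(TH),np.cos(TH)]])).round(3))
# candidates: projection of right/left free-edge outer/inner corner vs lid angle
for th in(1.45,1.55,1.65,1.7):
  for y in(.1745,-.1745):
    r=.222; x=.107-r*np.cos(th); z=.086+r*np.sin(th); xo=x+.01*np.sin(th); zo=z+.01*np.cos(th)
    print(th,y,proj('top',(*st(x,y),z)).round(1),proj('top',(*st(xo,y),zo)).round(1),'side',proj('side',(*st(x,y),z)).round(1))
im=cv2.imread('pics/side0.png'); cv2.imwrite('pics/c10.png',cv2.resize(im[75:165,190:320],None,fx=6,fy=6,interpolation=cv2.INTER_CUBIC))
E
```

```text
224.2 0.295 [0.101 0.171]
224.2 0.31 [0.099 0.168]
373 0.295 [ 0.097 -0.173]
373 0.31 [ 0.095 -0.172]
1.45 0.1745 [221.7 148.3] [221.5 143.9] side [206.2 151.8]
1.45 -0.1745 [374.3 144.8] [374.3 140.4] side [313.1  84.9]
1.55 0.1745 [221.4 138.6] [221.4 134.2] side [197.9 147.6]
1.55 -0.1745 [374.1 135. ] [374.  130.7] side [305.7  82.2]
1.65 0.1745 [221.4 129.1] [221.5 124.8] side [190.1 144.5]
1.65 -0.1745 [373.8 125.5] [373.7 121.2] side [298.4  80.3]
1.7 0.1745 [221.5 124.4] [221.6 120.3] side [186.3 143.3]
1.7 -0.1745 [373.7 120.8] [373.5 116.6] side [294.9  79.7]
```

View pics/c10.png

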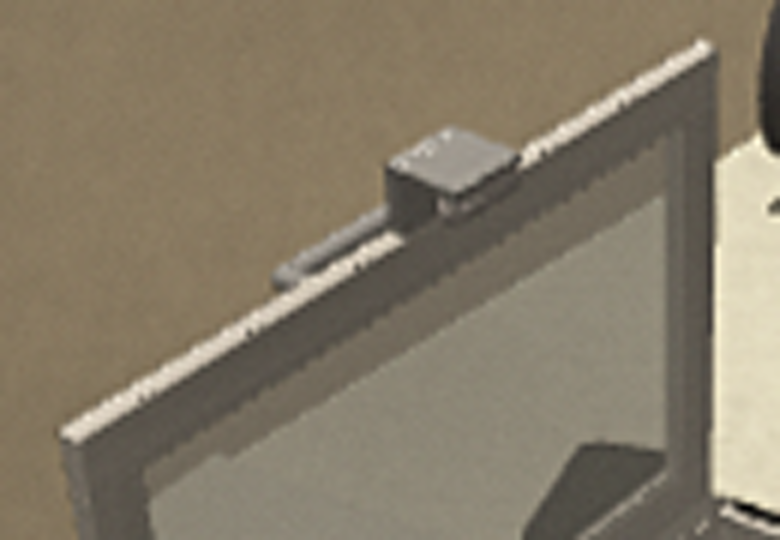

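From the side view the lid's inner corners are at (203,148) and (309,85), so the lid is at ≈1.5 rad. I'll go over its edge beside the handle and come down behind it.

```bash
python3 - <<'E'
from h import *
w=lambda x,z:(*st(x,-.085),z,.037)
plan(w(-.1,.36),w(.138,.36),w(.138,.272))
print([st(x,-.085).round(3) for x in(.138,)])
E
```

```text
now [ 0.3986 -0.0628  0.2405] yaw 0.035 F [-6.7 -1.  -0.7] w 60.2 gf 0.0 t 33.5167
12,9,-24,-0  12,9,-24,-0  12,9,-24,-0  12,9,-24,-0  12,10,-24,-0  |  30,0,0,-0  30,0,0,-0  30,0,0,-0  30,0,-1,-0  30,0,0,-0  29,0,-1,-0  30,0,0,-0  29,-1,-1,-0  |  0,0,29,-0  1,0,30,-0  0,0,29,-0  |
end [ 0.6994 -0.0972  0.2725]
[array([ 0.7  , -0.097])]
```

Call:
jog_arm(commands=[12,9,-24,0,12,9,-24,0,12,9,-24,0,12,9,-24,0,12,10,-24,0], jaw=0)

```text
time: 33.93
position: [0.4711, -0.1057, 0.3623]
orientation: [3.141, 0.057, 0.001]
wrist_force: [0.7, -0.6, -1.0]
width: 0.0291
grasp_force: 0.0
```

Call:
jog_arm(commands=[0,0,0,0,0,0,0,0,0,0,0,0,0,0,0,0,0,0,0,0])

```text
time: 34.35
position: [0.4699, -0.105, 0.3592]
orientation: [-3.141, -0.058, 0.004]
wrist_force: [-0.3, -0.5, -0.0]
width: 0.0002
grasp_force: 0.0
```

```bash
python3 - <<'E'
from h import *
w=lambda x,z:(*st(x,-.085),z,.037)
plan(w(.14,.36),w(.14,.272))
E
```

```text
now [ 0.4699 -0.105   0.3592] yaw 0.037 F [-0.3 -0.5 -0. ] w 0.2 gf 0.0 t 34.35
33,0,0,-0  33,0,0,-0  33,0,0,-0  33,0,0,-0  33,0,0,-0  33,0,-1,-0  34,1,0,-0  |  0,0,29,-0  0,0,29,-0  0,0,30,-0  |
end [ 0.7015 -0.0974  0.2716]
```

Call:
jog_arm(commands=[33,0,0,0,33,0,0,0,33,0,0,0,33,0,0,0,33,0,0,0])

```text
time: 34.77
position: [0.6367, -0.0992, 0.3593]
orientation: [-3.141, -0.057, 0.003]
wrist_force: [0.4, -0.4, 1.3]
width: -0.0
grasp_force: 0.0
```

Call:
jog_arm(commands=[33,0,-1,0,33,0,0,0,0,0,0,0,0,0,0,0,0,0,0,0])

```text
time: 35.18
position: [0.7009, -0.097, 0.3602]
orientation: [3.141, 0.057, -0.004]
wrist_force: [0.8, -0.0, 0.1]
width: 0.0002
grasp_force: 0.0
```

```bash
python3 - <<'E'
from h import *
im=snap('side','s11'); cv2.imwrite('pics/c11.png',cv2.resize(im[30:280,180:440,::-1],None,fx=2.3,fy=2.3,interpolation=cv2.INTER_CUBIC))
w=lambda x,z:(*st(x,-.085),z,.037)
plan(w(.14,.36),w(.14,.272))
E
```

```text
now [ 0.7006 -0.0973  0.3609] yaw 0.036 F [ 0.4 -0.2 -0. ] w 0.4 gf 0.0 t 35.2333
1,0,1,-0  |  0,0,29,-0  0,0,29,-0  0,0,30,-0  |
end [ 0.7015 -0.0973  0.2719]
```

View pics/c11.png

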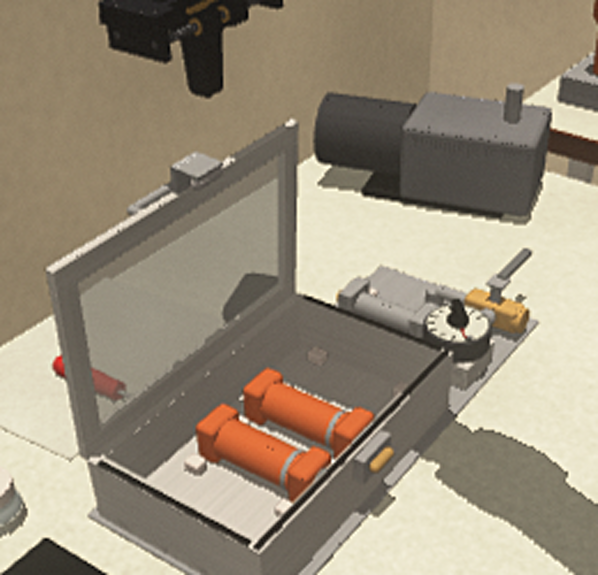

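The gripper is clear above and behind the lid, its finger tip at (205,95). Both nodes lie flat in their bays. I'll come down behind the pane.

Call:
jog_arm(commands=[3,0,20,0,0,0,25,0,0,0,25,0,0,0,18,0,0,0,0,0])

```text
time: 35.65
position: [0.701, -0.0977, 0.2696]
orientation: [3.141, 0.057, -0.014]
wrist_force: [-0.7, -0.7, -0.7]
width: 0.0001
grasp_force: 0.0
```

```bash
python3 - <<'E'
from h import *
def P(th,r=.185): return (*st(.107-r*np.cos(th)+.01*np.sin(th)+.008,-.085),.086+r*np.sin(th)+.01*np.cos(th),.037)
plan(*[P(t) for t in np.arange(1.5,.05,-.15)],fast=30)
E
```

```text
now [ 0.701  -0.0977  0.2696] yaw 0.036 F [-0.7 -0.7 -0.7] w 0.1 gf 0.0 t 35.65
-28,-1,-1,-0  |  -27,0,2,-0  |  -27,1,7,-0  |  -26,0,11,-0  |  -23,0,15,-0  |  -22,0,18,-0  |  -18,0,20,-0  |  -15,0,24,-0  |  -11,0,25,-0  |  -8,0,27,-0  |
end [ 0.4949 -0.1051  0.1234]
```

Call:
jog_arm(commands=[-10,0,0,0,-10,0,0,0,-10,0,0,0,-12,0,1,0,-12,0,1,0])

```text
time: 36.07
position: [0.652, -0.0993, 0.2738]
orientation: [3.14, 0.056, 0.01]
wrist_force: [2.8, 0.1, -2.4]
width: 0.0004
grasp_force: 1.5
```

Call:
jog_arm(commands=[-13,0,3,0,-14,0,4,0,-13,0,5,0,-13,0,6,0,-12,0,7,0])

```text
time: 36.48
position: [0.5868, -0.1018, 0.2494]
orientation: [3.14, 0.055, 0.01]
wrist_force: [0.3, -1.2, 2.6]
width: 0.0003
grasp_force: 1.2
```

Call:
jog_arm(commands=[-11,0,8,0,-11,0,9,0,-11,0,9,0,-9,0,10,0,-9,0,10,0])

```text
time: 36.9
position: [0.5353, -0.1037, 0.2024]
orientation: [3.14, 0.055, 0.007]
wrist_force: [-0.0, -0.5, 0.6]
width: 0.0004
grasp_force: 0.8
```

```bash
python3 - <<'E'
from h import *
def P(th,r=.185): return (*st(.107-r*np.cos(th)+.01*np.sin(th)+.008,-.085),.086+r*np.sin(th)+.01*np.cos(th),.037)
snap('side','s12')
plan(*[P(t) for t in np.arange(.6,.05,-.1)],fast=30)
E
```

```text
now [ 0.532  -0.1039  0.2004] yaw 0.035 F [-3.2 -0.7 -0.7] w 0.8 gf 0.0 t 36.95
-2,-1,2,-0  |  -11,0,15,-0  |  -9,0,16,-0  |  -7,0,17,-0  |  -5,0,18,-0  |  -4,0,18,-0  |
end [ 0.4938 -0.1043  0.1144]
```

Call:
jog_arm(commands=[-6,0,8,0,-6,0,8,0,-5,0,8,0,-5,0,8,0,-4,0,8,0])

```text
time: 37.37
position: [0.5105, -0.1046, 0.162]
orientation: [3.14, 0.056, 0.007]
wrist_force: [1.8, -1.0, 1.1]
width: 0.0002
grasp_force: 0.5
```

Call:
jog_arm(commands=[-4,0,9,0,-4,0,9,0,-3,0,9,0,-3,0,9,0,-2,0,8,0])

```text
time: 37.78
position: [0.4943, -0.1051, 0.1174]
orientation: [3.14, 0.056, 0.006]
wrist_force: [0.4, 0.5, 1.6]
width: 0.0005
grasp_force: 0.4
```

```bash
python3 - <<'E'
from h import *
im=snap('side','s13'); cv2.imwrite('pics/c13.png',cv2.resize(im[60:310,180:440,::-1],None,fx=2.3,fy=2.3,interpolation=cv2.INTER_CUBIC))
plan((*st(-.09,-.085),.096,.037))
E
```

```text
now [ 0.4928 -0.105   0.1159] yaw 0.036 F [ 0.1 -0.  -1.2] w 0.2 gf 0.0 t 37.8333
-21,0,20,-0  |
end [ 0.4718 -0.1057  0.0959]
```

Call:
jog_arm(commands=[-10,0,-2,0,-9,0,5,0,0,0,6,0,0,0,4,0,0,0,3,0])

```text
time: 38.25
position: [0.4729, -0.1058, 0.1005]
orientation: [3.14, 0.056, -0.004]
wrist_force: [-3.7, -1.0, 7.4]
width: 0.0006
grasp_force: 3.8
```

Call:
jog_arm(commands=[0,0,2,0,0,0,2,0,0,0,2,0,0,0,0,0,0,0,0,0])

```text
time: 38.67
position: [0.4731, -0.1059, 0.0961]
orientation: [3.139, 0.056, -0.002]
wrist_force: [-7.4, 0.8, 26.8]
width: 0.0002
grasp_force: 13.3
```

Call:
jog_arm(commands=[0,0,2,0,0,0,2,0,0,0,0,0,0,0,0,0,0,0,0,0])

```text
time: 39.08
position: [0.4731, -0.1059, 0.0956]
orientation: [3.138, 0.056, 0.002]
wrist_force: [-14.4, 2.1, 67.5]
width: 0.0005
grasp_force: 34.0
```

The TCP stops at 0.0956, the shut lid's face height, so the lid is caught. I'll back off and check.

Call:
jog_arm(commands=[0,0,-6,0,0,0,-10,0,0,0,-20,0,0,0,-30,0,0,0,-35,0])

```text
time: 39.5
position: [0.4741, -0.1051, 0.1915]
orientation: [-3.14, -0.057, 0.003]
wrist_force: [1.4, -0.7, -0.9]
width: 0.0004
grasp_force: 0.0
```

Call:
jog_arm(commands=[-15,0,0,0,-10,0,0,0,0,0,0,0,0,0,0,0,0,0,0,0])

```text
time: 39.92
position: [0.4503, -0.1062, 0.1911]
orientation: [-3.141, -0.056, -0.002]
wrist_force: [0.1, -0.4, 0.1]
width: 0.0002
grasp_force: 0.0
```

```bash
python3 - <<'E'
from h import *
t=snap('top','t14')[130:240,220:475,::-1]; im=snap('side','s14')[100:310,190:440,::-1]
a=cv2.resize(t,(780,336),interpolation=cv2.INTER_CUBIC); b=cv2.resize(im,(310,260),interpolation=cv2.INTER_CUBIC); b2=cv2.resize(im[50:190,20:200],(334,260),interpolation=cv2.INTER_CUBIC)
o=np.zeros((596,780,3),np.uint8); o[:336]=a; o[336:,:310]=b; o[336:,310:644]=b2; cv2.imwrite('pics/c14.png',o)
for y in(.1745,-.1745): print('side pred top-front corners', proj('side',(*st(-.115,y),.096)).round(1), 'if .05rad', proj('side',(*st(-.115,y),.107)).round(1),'rim',proj('side',(*st(-.107,y),.086)).round(1))
a=st(-.074,-.340); print('axis',a); tip=st(-.074,-.428); print('tip',tip)
plan((*st(-.02,-.43),.2,.037),(*st(-.02,-.43),.062,.037))
E
```

```text
side pred top-front corners [294.1 269.8] if .05rad [293.8 266.1] rim [291.2 271.4]
side pred top-front corners [378.6 181.6] if .05rad [378.9 178.1] rim [375.5 183.7]
axis [ 0.49712778 -0.35980467]
tip [ 0.50038303 -0.44774444]
now [ 0.4501 -0.1061  0.1909] yaw 0.036 F [-0.6  0.9  1.2] w 0.7 gf 0.0 t 40.0167
8,31,-1,-0  8,31,-1,-0  8,31,-1,-0  8,32,-1,-0  9,31,-1,-0  8,32,-1,-0  9,31,-1,-0  8,32,-1,-0  9,31,0,-0  8,32,-1,-0  9,31,0,-0  |  0,0,28,-0  0,0,27,-0  0,0,28,-0  0,0,27,-0  0,0,28,-0  |
end [ 0.5545 -0.4475  0.0619]
```

View pics/c14.png

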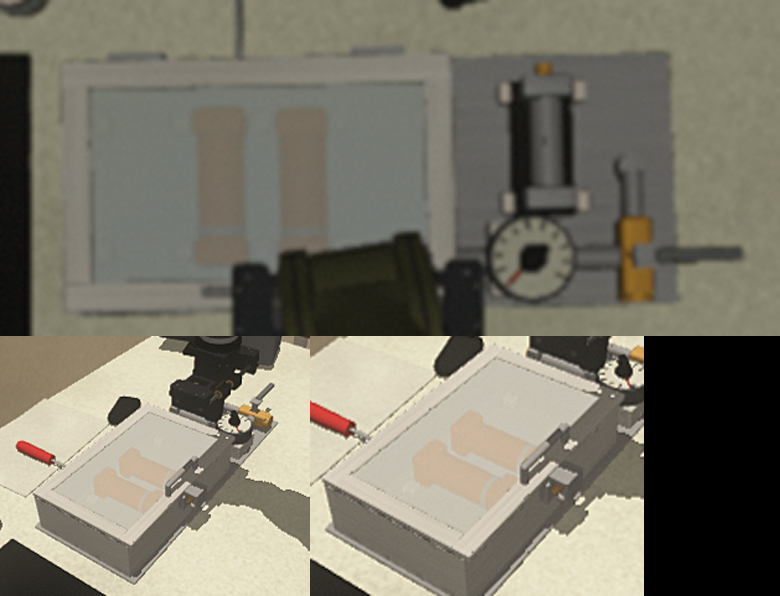

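The lid is shut flat with its strike under the catch, and the TCP stopped at pane height where an uncaught lid would sit about 10 mm higher. The pointer is at zero at (513,277), and the nodes and canister are in place. Now the valve lever.

```bash
python3 - <<'E'
from h import *
w=(*st(-.02,-.408),.2,.037)
plan(w,(*w[:2],.064,.037))
E
```

```text
now [ 0.4501 -0.1061  0.1909] yaw 0.036 F [-0.6  0.9  1.2] w 0.7 gf 0.0 t 40.0167
9,32,-1,-0  9,32,-1,-0  9,32,-1,-0  9,32,-1,-0  9,33,-1,-0  9,32,-1,-0  9,33,-1,-0  10,32,-1,-0  9,33,-1,-0  10,32,0,-0  |  0,0,34,-0  0,0,34,-0  0,0,34,-0  0,0,34,-0  |
end [ 0.5537 -0.4256  0.0639]
```

Call:
jog_arm(commands=[9,32,-1,0,9,32,-1,0,9,32,-1,0,9,32,-1,0,9,33,-1,0])

```text
time: 40.43
position: [0.5006, -0.267, 0.1959]
orientation: [-3.141, -0.057, 0.0]
wrist_force: [0.1, 0.5, -0.3]
width: -0.0001
grasp_force: 0.0
```

Call:
jog_arm(commands=[9,32,-1,0,9,33,-1,0,10,32,-1,0,9,33,-1,0,10,32,0,0])

```text
time: 40.85
position: [0.5529, -0.4278, 0.1998]
orientation: [-3.141, -0.055, 0.0]
wrist_force: [1.8, 0.0, 1.0]
width: 0.0004
grasp_force: 0.0
```

Call:
jog_arm(commands=[0,0,0,0,0,0,0,0,0,0,0,0,0,0,0,0,0,0,0,0])

```text
time: 41.27
position: [0.5529, -0.424, 0.2003]
orientation: [-3.14, -0.06, 0.0]
wrist_force: [0.3, 0.4, 0.1]
width: 0.0005
grasp_force: 0.0
```

Call:
jog_arm(commands=[0,0,34,0,0,0,34,0,0,0,34,0,0,0,30,0,0,0,0,0])

```text
time: 41.68
position: [0.5485, -0.4222, 0.062]
orientation: [-3.134, -0.059, 0.016]
wrist_force: [-2.0, 0.7, -0.1]
width: 0.0003
grasp_force: 0.0
```

```bash
python3 - <<'E'
from h import *
ax=np.array([-.074,-.340])
def P(f,r=.065):
    n=np.array([np.cos(f),-np.sin(f)]); h=.0065+.009*abs(np.cos(f))+.014*abs(np.sin(f))
    p=ax+r*np.array([-np.sin(f),-np.cos(f)])+n*h*(1 if f<.01 else .95); return (*st(*p),.064,.037)
plan(*[P(f) for f in np.linspace(0,1.6,11)])
E
```

```text
now [ 0.5485 -0.4222  0.062 ] yaw 0.038 F [-2.   0.7 -0.1] w 0.3 gf 0.0 t 41.6833
-34,1,-2,0  |  -9,2,0,0  |  -9,0,1,0  |  -9,0,0,0  |  -10,-3,0,0  |  -10,-3,0,0  |  -9,-6,0,0  |  -8,-7,0,0  |  -7,-9,0,0  |  -6,-11,0,0  |  -4,-11,1,0  |
end [ 0.4318 -0.3796  0.0635]
```

Call:
jog_arm(commands=[-8,0,0,0,-9,0,0,0,-9,0,0,0,-8,0,0,0,-5,0,0,0])

```text
time: 42.1
position: [0.5134, -0.4287, 0.0704]
orientation: [3.138, 0.054, 0.005]
wrist_force: [3.1, -2.3, 1.8]
width: 0.0005
grasp_force: 1.4
```

Call:
jog_arm(commands=[-9,1,0,0,-9,0,0,0,-9,0,0,0,-10,-3,0,0,-10,-3,0,0])

```text
time: 42.52
position: [0.4661, -0.4241, 0.0683]
orientation: [3.141, 0.056, 0.002]
wrist_force: [3.1, -0.8, -0.5]
width: 0.0008
grasp_force: 1.2
```

Call:
jog_arm(commands=[-9,-6,0,0,-8,-7,0,0,-7,-9,0,0,-6,-11,0,0,-4,-11,0,0])

```text
time: 42.93
position: [0.4311, -0.3874, 0.0689]
orientation: [3.131, 0.052, 0.008]
wrist_force: [9.2, -30.6, -16.3]
width: 0.0006
grasp_force: 14.1
```

Call:
jog_arm(commands=[0,0,0,0,0,0,0,0,0,0,0,0,0,0,0,0,0,0,0,0])

```text
time: 43.35
position: [0.4311, -0.3881, 0.069]
orientation: [3.131, 0.05, 0.006]
wrist_force: [3.2, -11.5, -2.8]
width: 0.0004
grasp_force: 5.8
```

```bash
python3 - <<'E'
from h import *
s=arm.read_state(); p=s['position']; c,q=np.cos(TH),np.sin(TH); print(p,(p[:2]-C)@np.array([[c,-q],[q,c]])-[-.074,-.34],s['wrist_force'])
E
```

```text
[ 0.43108474 -0.3881298   0.06899347] [-0.06704563 -0.02586271] [  3.18002909 -11.50153163  -2.75015279]
```

It's against the open stop, with the force rising in +y. I'll back away and check the lever direction numerically.

Call:
jog_arm(commands=[0,8,0,0,0,20,0,0,0,10,-20,0,0,0,-35,0,0,0,-35,0])

```text
time: 43.77
position: [0.4287, -0.4192, 0.1574]
orientation: [-3.138, -0.053, 0.009]
wrist_force: [0.5, -0.9, 0.4]
width: 0.0003
grasp_force: 0.0
```

Call:
jog_arm(commands=[10,35,-30,0,10,35,0,0,10,35,0,0,0,35,0,0,0,35,0,0])

```text
time: 44.18
position: [0.4655, -0.5897, 0.1841]
orientation: [-3.139, -0.057, 0.005]
wrist_force: [0.5, -0.8, 0.3]
width: 0.0004
grasp_force: 0.0
```

Call:
jog_arm(commands=[0,0,0,0,0,0,0,0,0,0,0,0,0,0,0,0,0,0,0,0])

```text
time: 44.6
position: [0.4674, -0.5871, 0.1848]
orientation: [-3.14, -0.06, 0.001]
wrist_force: [0.5, -0.9, -0.1]
width: 0.0005
grasp_force: 0.0
```

```bash
python3 - <<'E'
from nodes import *
nodes('t15'); snap('side','s15')
for n in('t15','s15'):
    im=cv2.cvtColor(cv2.imread(f'pics/{n}.png'),cv2.COLOR_BGR2GRAY); cam='top' if n[0]=='t' else 'side'
    for d,l in(((-1,0),'open'),((0,-1),'closed')):
        print(n,l,[int(im[tuple(np.round(proj(cam,(*st(-.074+d[0]*r,-.34+d[1]*r),.077))[::-1]).astype(int))]) for r in(.03,.045,.06,.075,.085,.11)])
    print('across at r=.07',[int(im[tuple(np.round(proj(cam,(*st(-.144,-.34+y),.077))[::-1]).astype(int))]) for y in np.arange(-.03,.031,.004)])
# red pointer on dial
im=cv2.imread('pics/t15.png').astype(int); c=proj('top',(*st(-.0745,-.2455),.072)).round().astype(int)
sub=im[c[1]-14:c[1]+15,c[0]-14:c[0]+15]; m=(sub[:,:,2]-sub[:,:,1]>25); v,u=np.nonzero(m); print('pointer px rel',u.mean()-14,v.mean()-14,len(u))
E
```

```text
t15 open [55, 53, 50, 63, 63, 129]
t15 closed [95, 129, 124, 122, 121, 123]
across at r=.07 [125, 126, 125, 125, 122, 70, 63, 63, 51, 55, 65, 124, 123, 123, 122, 125]
s15 open [60, 87, 59, 64, 75, 217]
s15 closed [213, 210, 212, 215, 210, 219]
across at r=.07 [214, 218, 210, 218, 177, 115, 117, 97, 65, 65, 201, 222, 222, 219, 224, 224]
pointer px rel -6.285714285714286 6.428571428571427 7
```

```bash
python3 -c "
from workcell import arm
print(arm.job_done())"
```

```text
the job is handed in; nothing more can be done
None
```

The job is handed in: by my checks the canister is in its cradle, both nodes present are in bays 1 and 2, the lid is caught shut, the pointer is at zero and the valve is fully open; the judge's verdict was not shown.

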